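# String the orange bangle set onto its roller

### The arm

A 6-joint arm with a two-finger parallel gripper is mounted at the origin on the work surface. World frame = base frame: x ahead of the robot, y to its left, z up, the work surface at z = 0. Lengths are in mm, angles in rad, forces in N, time in s.
With the tool pointing down it reaches from about 350 to 875 mm from the base axis. Payload 4.2 kg.
Tool frame: the origin (TCP) lies midway between the tips of the shut fingers; the grasp point (between the pads) lies 19 mm behind it (arm.tcp_to_grasp is the distance from the TCP to the grasp point, in mm); z points along the fingers, y is the line along which they close (so a half turn about z gives the same grasp; the last joint's range is limited). The gripper opens to 85 mm and grips with 20 to 120 N. Pads are 22 mm wide; open, the fingers measure 114 mm over their backs; the gripper's body (76 mm by 85 mm) begins 54 mm behind the grasp point. The pads swing forward as they close: fully open they stand 13 mm farther back than shut.
Start: joints at [-1.039, 0.385, 0.008, 0, -1.194, -0.259], TCP at [168.41, -601.862, 231.312] pointing down, gripper open.
Joint ranges: [-3.14, 3.14], [-1.21, 2.06], [-1.07, 1.41], [-3.16, 2.05], [-2.99, -0.16], [-3.1, 3.1]. Speed limits (rad/s): [2.79, 2.79, 3.14, 3.14, 3.14, 3.14].

### API

Orientations are given as a unit quaternion [x, y, z, w].
In Python, from bench import arm, imaging, job, models gives the robot as it stands.
- The arm moves only by the tool arm_command, never from a script. Its argument "rows" is a list of rows, each an object with "grip": the opening, from 0 (shut) to 1 (fully open); "linear": the shift along the tool's x, y, z in mm, a list of three; "rot": the turn, a rotation vector about the tool's x, y, z in rad, a list of three. In form: [{"grip": grip, "linear": [tx, ty, tz], "rot": [rx, ry, rz]}, ...]. A call has 1 to 10 rows; each row is the pose to reach, as a shift and turn from the pose commanded when the call began, along the tool's axes at that moment; what a row does not reach only later rows make up. A row lasts 1/8 s, in which the tool goes at most 62.5 mm and 10.7 degrees, less where a joint would pass 70% of its speed; a pose out of reach is approached as far as the arm can. A call with a gripper value outside its range is refused whole. The fingers move at their own pace and stop on an object; the grip force is fixed at half the most. Time passes only in rows, so rows that repeat a pose let the fingers close. It gives the time, the measured TCP pose, the force, the opening and the grip force at its end, in the units of the state.
- arm.read_state(): the state, without advancing time (a new reading comes with each control period).
- imaging.get_image(name): name is "scene" or "top" or "wrist"; returns a dict with "frame" (420x560x3 uint8, red, green, blue), "fx", "fy", "cx", "cy" (pixels), "extrinsics" (4x4, takes a point from world to camera coordinates); the wrist camera has in their place "T_tool_cam" (4x4, takes a point from camera to tool coordinates, whose origin is the TCP and whose axes are the flange's). Camera axes: x right, y down, z forward; pixel columns grow to the right and rows downward; lengths in mm; the calibration is good to about 2 mm. A picture is of the moment at which its call begins: read the wrist's pose just before it. There is no depth.
- job.job_done(): hands the job in; it is judged then, once.
Trained networks look in a picture, given as the dict that the camera call returned (one of the last four; its "shot" number tells which), for a name from the list of things; names that differ only in an ending like _2 or _b are one class to them, and where a whole thing is asked for, a point or a joint stands for the part that bears it (a point fixed in the world has none). Each returns a list of dicts, best first, with "score" (0 to 1); they miss things now and then, are a little off and sometimes report something else, mostly with a low value. They report only what shows in the picture. A call takes as long as a camera call. They do not tell look-alikes from the thing itself.
- models.spot_in(picture, query): "rect" ([left, top, right, bottom] in pixels, round what is visible of it).
- models.tip_of(picture, query): "pixel" ([column, row] in pixels: a listed point, or the origin of a listed thing).
The state is a dict: "clock": time; "joints": joint angles; "joint_vel": joint speeds; "joint_efforts": joint torques, N m; "position": TCP position; "ee_rot": TCP orientation; "contact_force": force on the tool from outside, world axes, zero at the start; "wrist_torque": the same for the moment, N m; "gripper_width": finger opening in mm; "grasp_force": force on a finger pad.
Only numpy, scipy, OpenCV 4.12 (cv2) and the standard library are available. Lean on these libraries where they do the work, as an engineer would, in place of code of your own. Each camera call takes 0.05 s, during which the arm holds its last target. There are 200 camera calls.

### The job

Take the velvet bangle roller out of its fitted case, thread it through all five orange glass bangles standing in the sloping gutter and lift them off together as one stack. Lay the loaded roller level in both notches of the wooden stand, with all five bangles on the velvet barrel, and let go. The bangles are glass: work gently, do not let any of them fall, and leave the other things on the dressing table where they are.

Things in the scene. Friction and masses are not known exactly. Their poses are not given: they have to be found in the camera images.
- roller_mid (a point): Bangle roller, a 141 mm spindle, 75 g; this point is on its axis half-way between its two seats; x runs along it from handle to tip. In mm along x: teak handle and neck 16 thick, -96.5 to -26.5 (neck seat -38.5); collar 64 across, -26.5 to -21.5; red velvet barrel, 54 across, -21.5 to +44.5 (seat +38.5), blunt, its end rounded by 4 mm.
- roller_grip (a point): On the axis of the roller's plain round teak handle (16 mm thick), where it is held for threading: 22 mm from the handle's end, 74.5 mm behind roller_mid; axes as roller_mid. When the roller lies in the stand, 54 mm of handle is free outside the post, well above the table.
- roller_barrel (a point): On the roller's axis inside its velvet barrel (54 mm thick), 7.5 mm ahead of roller_mid; axes as roller_mid. While the roller lies in its case, only the barrel can be gripped, here, through the open scoops at both sides.
- case_mid (a point): The roller's fitted case, fixed, lid off, 98 mm wide, 58 mm high, from x = -106 to +54 mm, open on top. The roller lies in it level, axis 42 mm over the table, roller_mid near this point, tip to the robot's right; x along the roller. Handle, collar flanks and tip lie between 54 mm high padding; from x = -16 to +34 mm both sides are open down to an 8 mm floor. It lifts out straight up.
- stand_mid (a point): Fixed wooden stand, empty at first: base 130 x 85 x 12 mm, two posts 8 mm thick, 77 mm apart. The post at its -x end has a narrow V notch for the neck (90 degrees, mouth 34 mm, rims 6 mm above this point), the one at +x a wide V cradle for the barrel's end (mouth 58 mm, rims 9 mm below). This point is midway, at the seated roller's axis, 85 mm over the table. z is up.
- gutter_axis (a point): Point on the bangles' common axis, 115 mm over the table, at the low end of the fixed teak chest's sloping gutter, on the uphill face of the fork plate. x is level and points uphill (robot's right), y across, z up. The bangles' axis rises uphill at 30 degrees from level. The gutter is a V of two boards under the bangles, 80 mm long, open at its high end.
- fork_plate (a point): On the bangles' axis at the downhill face of the dark fork plate, 8 mm down the slope from gutter_axis, same axes. The plate stands square to the slope; its notch is 60 mm wide, open upward, bottom 30 mm below the axis; prongs rise 18 mm above the axis. The barrel passes, the collar does not. The chest below (110 mm wide, 58 mm high) starts 3 mm before it; the table before that is clear.
- bangle1_c (a point): Orange glass bangle 1 of 5, counted uphill: inside 60 mm, outside 70 mm, 8 mm wide, 20 g; this point is its centre. Its own axis lies in its x-z plane, 30 degrees from +x towards +z. At first the five stand loose in the gutter, square to the slope and touching, the lowest against the fork plate; this one is 4.5 mm up the slope from gutter_axis.
- bangle2_c (a point): Orange glass bangle 2 of 5, counted uphill: inside 60 mm, outside 70 mm, 8 mm wide, 20 g; this point is its centre. Its own axis lies in its x-z plane, 30 degrees from +x towards +z. At first the five stand loose in the gutter, square to the slope and touching, the lowest against the fork plate; this one is 12.8 mm up the slope from gutter_axis.
- bangle3_c (a point): Orange glass bangle 3 of 5, counted uphill: inside 60 mm, outside 70 mm, 8 mm wide, 20 g; this point is its centre. Its own axis lies in its x-z plane, 30 degrees from +x towards +z. At first the five stand loose in the gutter, square to the slope and touching, the lowest against the fork plate; this one is 21.1 mm up the slope from gutter_axis.
- bangle4_c (a point): Orange glass bangle 4 of 5, counted uphill: inside 60 mm, outside 70 mm, 8 mm wide, 20 g; this point is its centre. Its own axis lies in its x-z plane, 30 degrees from +x towards +z. At first the five stand loose in the gutter, square to the slope and touching, the lowest against the fork plate; this one is 29.4 mm up the slope from gutter_axis.
- bangle5_c (a point): Orange glass bangle 5 of 5, counted uphill: inside 60 mm, outside 70 mm, 8 mm wide, 20 g; this point is its centre. Its own axis lies in its x-z plane, 30 degrees from +x towards +z. At first the five stand loose in the gutter, square to the slope and touching, the lowest against the fork plate; this one is 37.7 mm up the slope from gutter_axis.
- jar: Bystander: white ceramic jar with its aluminium screw lid on, 75 mm across, 82 mm high; origin at the centre of its underside.
- claw_clip: Bystander: grey plastic claw clip, 75 x 40 x 58 mm; origin at the centre of its underside.
- attar: Bystander: square amber perfume bottle with a brass ball stopper, 34 x 34 x 70 mm; origin at the centre of its underside.
- polish: Bystander: red nail-polish bottle with black cap, 26 mm across, 72 mm high; origin at the centre of its underside.
- comb: Bystander: black comb lying flat, 170 x 35 x 5 mm, long along its x; origin at the centre of its underside.
- green_kara: Bystander: single green glass bangle lying flat, 70 mm across, 8 mm high; not part of the orange set; origin at the centre of its underside.
Not all that is in view belongs to the job. Leave any pink look-alike of the part that bears bangle3_c alone.

How it is judged:
By the outcome, as a careful person would: the job done as asked, in the order asked, and still so for the second after the job is handed in, with the robot touching nothing.
It also fails if it takes over 64 s, if anything falls off the work surface, if the arm or the gripper's body presses on something with over 40 N, if the wrist force passes 120 N, or if a joint passes its speed limit or range.

## Working session

There is one attempt and no reset: what is moved stays moved. The work goes in short steps, Python scripts to look and compute and a tool call to move; the robot and the scene stay as the last step left them, time stands still between calls to the robot, and variables do not carry over. Pictures are saved under pics/ and viewed, at most 10 in all, crops included, and the job is handed in when it is done.

Besides the shell and the picture viewer there is one more tool, called after ">>>" as a command line: name --argument value ..., lists and objects as JSON in quotes. arm_command: Moves the arm, as the interface text tells. Its arguments: {"type":"object","properties":{"rows":{"type":"array"}},"required":["rows"]}

```bash
mkdir -p pics; ls; cat > h.py <<'E'
import numpy as np,cv2
from scipy.spatial.transform import Rotation as R
from bench import arm,imaging,job,models
def save(p,n): cv2.imwrite('pics/'+n+'.png',p['frame'][:,:,::-1])
def proj(p,X):
    c=p['extrinsics']@np.r_[X,1]; return np.array([p['fx']*c[0]/c[2]+p['cx'],p['fy']*c[1]/c[2]+p['cy']])
def ray(p,uv):
    E=p['extrinsics'];Rm=E[:3,:3];o=-Rm.T@E[:3,3]
    d=Rm.T@np.array([(uv[0]-p['cx'])/p['fx'],(uv[1]-p['cy'])/p['fy'],1]);return o,d/np.linalg.norm(d)
def atz(p,uv,z):
    o,d=ray(p,uv);return o+d*(z-o[2])/d[2]
def tri(rs):
    A=0;b=0
    for o,d in rs:
        P=np.eye(3)-np.outer(d,d);A=A+P;b=b+P@o
    return np.linalg.solve(A,b)
def wristcam(p,s):
    T=np.eye(4);T[:3,:3]=R.from_quat(s['ee_rot']).as_matrix();T[:3,3]=s['position']
    p['extrinsics']=np.linalg.inv(T@p['T_tool_cam']);return p
E
python3 - <<'E'
from h import *
np.set_printoptions(precision=1,suppress=True)
s=arm.read_state();print(s['position'],s['ee_rot'],s['gripper_width'],arm.tcp_to_grasp)
a=imaging.get_image('scene');b=imaging.get_image('top')
save(a,'scene');save(b,'top')
for n,p in(('s',a),('t',b)):
    o=-p['extrinsics'][:3,:3].T@p['extrinsics'][:3,3];print(n,o,p['fx'])
for q in 'roller_mid roller_grip roller_barrel case_mid stand_mid gutter_axis fork_plate bangle1_c bangle3_c bangle5_c jar claw_clip attar polish comb green_kara'.split():
    r=[models.tip_of(p,q)for p in(a,b)]
    print(q,[[(np.round(x['pixel'],1).tolist(),round(x['score'],2))for x in k[:3]]for k in r])
    if r[0] and r[1]: print('   ',tri([ray(a,r[0][0]['pixel']),ray(b,r[1][0]['pixel'])]))
E
```

```text
pics
[ 168.3 -601.3  230.2] [-0.1  1.   0.  -0. ] 85.50475128822521 18.700000000000003
s [1446.7  170.4  762.4] 435.6119619298401
t [ 429.7    5.3 1191.1] 460.48069330439245
roller_mid [[([259.3, 187.2], 0.69)], [([340.9, 280.7], 0.75), ([311.2, 187.5], 0.73), ([310.5, 152.5], 0.64)]]
    [ 426.3 -126.8   30.9]
roller_grip [[([284.4, 187.1], 0.84)], [([309.7, 283.6], 0.67)]]
    [417.9 -50.9  35.2]
roller_barrel [[([258.3, 181.2], 0.91)], [([344.5, 278.7], 0.65)]]
    [ 430.9 -130.1   55.1]
case_mid [[([257.7, 184.8], 0.93), ([360.4, 272.2], 0.66), ([434.7, 260.0], 0.45)], [([343.5, 279.3], 0.93)]]
    [ 429.7 -131.1   41.3]
stand_mid [[([392.5, 187.3], 0.89)], [([186.5, 270.1], 0.8)]]
    [443.3 248.3  90.1]
gutter_axis [[([261.1, 211.3], 0.71), ([260.3, 212.0], 0.69)], [([319.2, 187.3], 0.75)]]
    [644.5 -63.4 116.6]
fork_plate [[([267.3, 211.4], 0.65)], [([312.3, 186.4], 0.98)]]
    [645.8 -47.2 119.6]
bangle1_c [[([260.8, 209.8], 0.4)], [([318.1, 188.5], 0.61), ([331.1, 189.4], 0.44), ([310.0, 186.8], 0.27)]]
    [641.6 -62.7 118.9]
bangle3_c [[([290.9, 302.3], 0.59), ([315.4, 228.1], 0.58), ([258.0, 205.2], 0.52)], [([267.5, 225.6], 0.59), ([350.1, 137.0], 0.51), ([326.5, 184.9], 0.46)]]
    [ 599.    37.6 -244.5]
bangle5_c [[([248.8, 207.7], 0.41), ([179.8, 207.8], 0.34)], [([330.1, 186.6], 0.63)]]
    [645.7 -91.  124.3]
jar [[([396.6, 281.9], 0.67), ([180.7, 206.0], 0.56)], [([423.2, 241.4], 0.76)]]
    [629.4  -9.2 114.2]
claw_clip [[([439.8, 264.1], 0.76)], [([149.7, 196.3], 0.71), ([420.7, 241.1], 0.67), ([326.1, 188.1], 0.49)]]
    [633.3 373.1   9.4]
attar [[([252.8, 206.4], 0.7), ([158.4, 237.5], 0.69)], [([420.8, 188.0], 0.72), ([317.3, 188.4], 0.33)]]
    [ 629.6 -189.3  141.9]
polish [[([395.9, 279.6], 0.78)], [([191.3, 167.6], 0.6)]]
    [710.8 268.1  14.8]
comb [[], [([308.5, 151.9], 0.62)]]
green_kara [[([357.5, 271.4], 0.76)], [([219.5, 172.2], 0.67)]]
    [700.2 186.2  15.3]
```

View pics/scene.png

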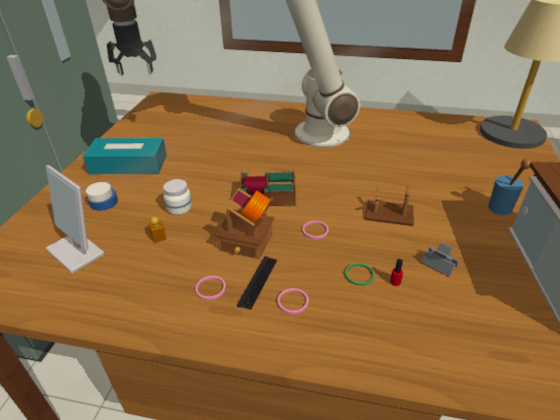

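View pics/top.png

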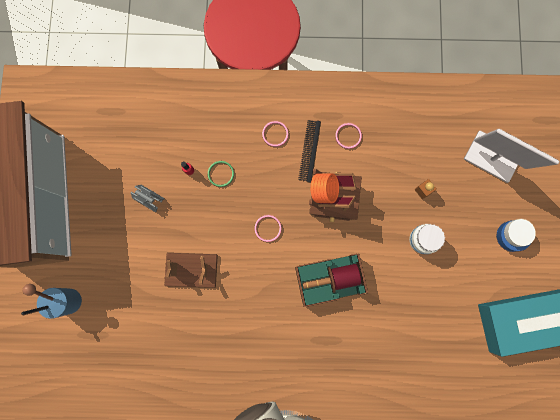

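The orange stack leans in the gutter at top (325,187) and scene (257,207). Things it could be mistaken for are the three flat pink bangles at top (275,133), (348,136) and (267,228), and the green one at (220,173); I leave all four alone. The roller lies in its green case at top (332,280), the only one in view, and the stand is at top (192,270). Next I take closer wrist views.

```bash
cat >> h.py <<'E'
import json,os
def cmd():
    if os.path.exists('cmd.json'):
        c=json.load(open('cmd.json'));return np.array(c['p']),R.from_matrix(c['R'])
    return np.array([168.41,-601.862,231.312]),R.from_quat(arm.read_state()['ee_rot'])
def did(l,r):  # record a finished move, as typed
    p,q=cmd();p=p+q.apply(l);q=q*R.from_rotvec(r)
    json.dump({'p':p.tolist(),'R':q.as_matrix().tolist()},open('cmd.json','w'))
    s=arm.read_state();print('did: cmd',p.round(1),'meas',np.round(s['position'],1),'rot err',((q.inv()*R.from_quat(s['ee_rot'])).magnitude()).round(4),'F',np.round(s['contact_force'],1),'w',round(s['gripper_width'],1),'t',s['clock'])
def go(p,Rm):  # numbers for a move to world pose
    p0,q=cmd();Rm=R.from_matrix(Rm) if not isinstance(Rm,R) else Rm
    print('linear',np.round(q.inv().apply(np.array(p)-p0),1).tolist(),'rot',np.round((q.inv()*Rm).as_rotvec(),4).tolist())
def frame(y,z):
    z=np.array(z,float);z/=np.linalg.norm(z);y=np.array(y,float);y-=z*(y@z);y/=np.linalg.norm(y)
    return np.c_[np.cross(y,z),y,z]
E
python3 - <<'E'
from h import *
np.set_printoptions(precision=3,suppress=True)
p=imaging.get_image('wrist');print(p['T_tool_cam'],p['fx'])
print(cmd()[1].as_matrix())
for sg in(1,-1):
    go([470,-110,400],frame([sg,0,0],[0,0,-1]))
E
```

```text
[[   0.      -0.955   -0.297   76.508]
 [   1.       0.      -0.001   -0.4  ]
 [   0.001   -0.297    0.955 -143.069]
 [   0.       0.       0.       1.   ]] 299.74624992825824
[[-0.963 -0.269 -0.   ]
 [-0.269  0.963  0.   ]
 [ 0.     0.    -1.   ]]
linear [-422.9, 392.4, -168.7] rot [-0.0, -0.0, 1.8435]
linear [-422.9, 392.4, -168.7] rot [0.0, -0.0, -1.298]
```

>>> arm_command --rows '[{"grip":1,"linear":[-423,392,-169],"rot":[0,0,-1.298]},{"grip":1,"linear":[-423,392,-169],"rot":[0,0,-1.298]},{"grip":1,"linear":[-423,392,-169],"rot":[0,0,-1.298]},{"grip":1,"linear":[-423,392,-169],"rot":[0,0,-1.298]},{"grip":1,"linear":[-423,392,-169],"rot":[0,0,-1.298]},{"grip":1,"linear":[-423,392,-169],"rot":[0,0,-1.298]},{"grip":1,"linear":[-423,392,-169],"rot":[0,0,-1.298]},{"grip":1,"linear":[-423,392,-169],"rot":[0,0,-1.298]},{"grip":1,"linear":[-423,392,-169],"rot":[0,0,-1.298]},{"grip":1,"linear":[-423,392,-169],"rot":[0,0,-1.298]}]'

```text
clock: 3.0
position: [471.2, -108.1, 401.4]
ee_rot: [0.708, -0.706, 0.001, -0.001]
contact_force: [1.4, -0.2, 0.1]
gripper_width: 85.3
grasp_force: 0.0
```

```bash
cat > look.py <<'E'
import sys
from h import *
np.set_printoptions(precision=1,suppress=True)
def look(name,qs):
    s=arm.read_state();p=wristcam(imaging.get_image('wrist'),s);save(p,name);o={}
    for q in qs.split():
        r=models.tip_of(p,q);print(q,[(np.round(x['pixel'],1).tolist(),round(x['score'],2))for x in r[:3]])
        if r:o[q]=[ray(p,x['pixel']) for x in r]
    return p,o
E
python3 - <<'E'
from look import *
did([-423,392,-169],[0,0,-1.298])
p,o=look('w1','roller_mid roller_grip roller_barrel case_mid gutter_axis fork_plate bangle1_c bangle5_c')
Z=dict(roller_mid=42,roller_grip=42,roller_barrel=42,case_mid=42,gutter_axis=115,fork_plate=111,bangle1_c=117.2,bangle5_c=133.8)
for q in o:
    for r in o[q][:2]: print(q,r[0]+r[1]*(Z[q]-r[0][2])/r[1][2])
E
```

```text
Traceback (most recent call last):
  File "h.py", line 28, in did
    s=arm.read_state();print('did: cmd',p.round(1),'meas',np.round(s['position'],1),'rot err',((q.inv()*R.from_quat(s['ee_rot'])).magnitude()).round(4),'F',np.round(s['contact_force'],1),'w',round(s['gripper_width'],1),'t',s['clock'])
                                                                                              ^^^^^^^^^^^^^^^^^^^^^^^^^^^^^^^^^^^^^^^^^^^^^^^^^^^^^^
AttributeError: 'float' object has no attribute 'round'
```

```bash
sed -i 's/\.magnitude()).round(4)/.magnitude())/' h.py
python3 - <<'E'
from look import *
json.dump({'p':[470.1,-110.2,400.3],'R':frame([-1,0,0],[0,0,-1]).tolist()},open('cmd.json','w'))
did([0,0,0],[0,0,0])
p,o=look('w1','roller_mid roller_grip roller_barrel case_mid gutter_axis fork_plate bangle1_c bangle5_c')
Z=dict(roller_mid=42,roller_grip=42,roller_barrel=42,case_mid=42,gutter_axis=115,fork_plate=111,bangle1_c=117.2,bangle5_c=133.8)
for q in o:
    for r in o[q][:2]: print(q,r[0]+r[1]*(Z[q]-r[0][2])/r[1][2])
E
```

```text
did: cmd [ 470.1 -110.2  400.3] meas [ 471.2 -108.1  401.4] rot err 0.0027904083757524464 F [ 1.4 -0.2  0.1] w 85.3 t 3.0
roller_mid [([302.7, 155.6], 0.72)]
roller_grip [([308.6, 197.9], 0.78)]
roller_barrel [([299.0, 152.5], 0.66), ([163.9, 199.1], 0.54)]
case_mid [([162.4, 195.5], 0.5)]
gutter_axis [([300.2, 149.6], 0.44)]
fork_plate [([162.6, 209.2], 0.8)]
bangle1_c [([164.6, 200.6], 0.62)]
bangle5_c [([155.6, 184.9], 0.75)]
roller_mid [ 433.9 -123.6   42. ]
roller_grip [421.9 -51.   42. ]
roller_barrel [ 440.2 -128.7   42. ]
roller_barrel [673.  -48.1  42. ]
case_mid [674.9 -54.6  42. ]
gutter_axis [ 443.  -140.9  115. ]
fork_plate [649.  -51.1 111. ]
bangle1_c [642.  -66.3 117.2]
bangle5_c [645.4 -93.6 133.8]
```

View pics/w1.png

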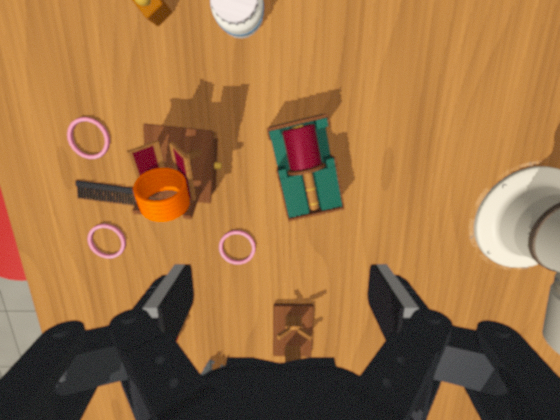

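The view shows the roller in its case at (303,160) with its tip up-image (robot's right). The orange stack is at (162,195), the empty stand at (293,330), and the flat pink bangles at (88,138), (106,241) and (237,247). The choice of roller and stack is clear.

```bash
python3 - <<'E'
from look import *
go([435,-131,230],frame([-.987,-.163,0],[0,0,-1]))
E
```

```text
linear [20.8, 35.1, 170.3] rot [0.0, 0.0, -0.1637]
```

>>> arm_command --rows '[{"grip":1,"linear":[20.8,35.1,170.3],"rot":[0,0,-0.1637]},{"grip":1,"linear":[20.8,35.1,170.3],"rot":[0,0,-0.1637]},{"grip":1,"linear":[20.8,35.1,170.3],"rot":[0,0,-0.1637]},{"grip":1,"linear":[20.8,35.1,170.3],"rot":[0,0,-0.1637]}]'

```text
clock: 3.95
position: [431.7, -132.0, 227.1]
ee_rot: [0.762, -0.648, -0.003, 0.003]
contact_force: [0.3, -0.1, 1.3]
gripper_width: 85.4
grasp_force: 0.0
```

```bash
python3 - <<'E'
from look import *
did([20.8,35.1,170.3],[0,0,-.1637])
p,o=look('w2','roller_mid roller_grip roller_barrel case_mid')
for q in o:
    for r in o[q][:1]: print(q,r[0]+r[1]*(42-r[0][2])/r[1][2])
# velvet barrel mask
hsv=cv2.cvtColor(p['frame'],cv2.COLOR_RGB2HSV)
def rects(lo,hi,n=3):
    m=cv2.inRange(hsv,lo,hi);c,_=cv2.findContours(cv2.morphologyEx(m,cv2.MORPH_OPEN,np.ones((5,5))),0,2)
    for k in sorted(c,key=cv2.contourArea)[::-1][:n]:
        print(cv2.contourArea(k),cv2.boxPoints(cv2.minAreaRect(k)).round().tolist())
print('red');rects((165,100,30),(180,255,255),1);print('green');rects((65,60,20),(100,255,255),2)
print('proj', [proj(p,x).round(0) for x in ([435,-131,42],[435,-131,69],[435,-131,54])])
E
```

```text
did: cmd [ 435. -131.  230.] meas [ 431.7 -132.   227.1] rot err 0.008938668190478841 F [ 0.3 -0.1  1.3] w 85.4 t 3.95
roller_mid [([275.8, 192.1], 0.83)]
roller_grip [([279.8, 254.5], 0.72)]
roller_barrel [([274.9, 189.2], 0.68)]
case_mid []
roller_mid [ 433.8 -127.2   42. ]
roller_grip [416.9 -51.8  42. ]
roller_barrel [ 435.3 -130.3   42. ]
red
2800.5 [[249.0, 155.0], [296.0, 151.0], [302.0, 215.0], [254.0, 219.0]]
green
2672.0 [[284.0, 149.0], [317.0, 148.0], [321.0, 274.0], [288.0, 275.0]]
2583.0 [[228.0, 154.0], [261.0, 150.0], [276.0, 276.0], [243.0, 280.0]]
proj [array([275., 189.]), array([275., 195.]), array([275., 191.])]
```

View pics/w2.png

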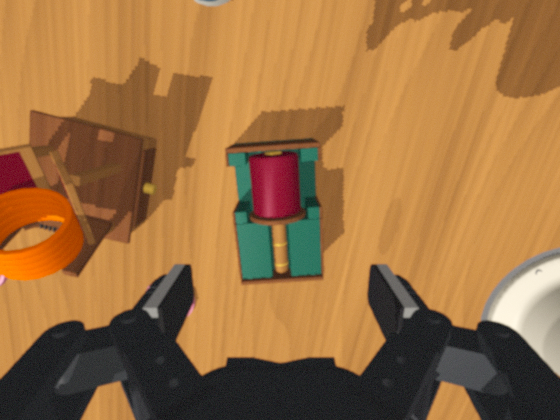

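```bash
python3 - <<'E'
from look import *
did([0,0,0],[0,0,0])
p,o=look('w3','roller_mid roller_grip roller_barrel')
for q in o:
    for r in o[q][:1]: print(q,r[0]+r[1]*(42-r[0][2])/r[1][2])
hsv=cv2.cvtColor(p['frame'],cv2.COLOR_RGB2HSV)
def cs(lo,hi,n):
    m=cv2.inRange(hsv,lo,hi);c,_=cv2.findContours(cv2.morphologyEx(m,cv2.MORPH_OPEN,np.ones((5,5))),0,2)
    return [k[:,0,:].astype(float) for k in sorted(c,key=cv2.contourArea)[::-1][:n]]
def mids(L,z,name,lo,hi):
    pts=np.vstack(L);ms=[]
    for v in range(lo,hi,4):
        r=pts[abs(pts[:,1]-v)<1.5]
        ms.append((atz(p,(r[:,0].min(),v),z)+atz(p,(r[:,0].max(),v),z))/2)
    ms=np.array(ms);d=ms[-1]-ms[0];f=np.polyfit(ms[:,1],ms[:,0],1);print(name,'yaw deg',np.degrees(np.arctan(-f[0])),'x at y=-127:',np.polyval(f,-127),'ends',ms[0],ms[-1])
mids(cs((165,100,30),(180,255,255),1),45,'red',162,206)
mids(cs((65,60,20),(100,255,255),2),54,'green',168,264)
a=cs((165,100,30),(180,255,255),1)[0];print('red rows',a[:,1].min(),a[:,1].max())
u=np.array([.155,-.988,0])
for k in(-96.5,-26.5,-21.5,44.5):print(k,proj(p,np.array([434,-127,42])+u*k+[0,0,27 if k in(-21.5,44.5) else 0]))
E
```

```text
did: cmd [ 435. -131.  230.] meas [ 437.1 -131.2  232.5] rot err 0.005388544328339841 F [ 0.3 -0.3 -0. ] w 85.5 t 4.2
roller_mid [([279.2, 193.3], 0.7)]
roller_grip [([285.8, 252.5], 0.94)]
roller_barrel [([281.8, 188.0], 0.84)]
roller_mid [ 437.6 -124.3   42. ]
roller_grip [417.6 -52.4  42. ]
roller_barrel [ 435.7 -131.    42. ]Traceback (most recent call last):
  File "<stdin>", line 16, in <module>
  File "<stdin>", line 14, in mids
    return umr_minimum(a, axis, None, out, keepdims, initial, where)
ValueError: zero-size array to reduction operation minimum which has no identity
```

```bash
cat > fit.py <<'E'
from look import *
def cmdcam(p):
    pp,q=cmd();return wristcam(p,{'ee_rot':q.as_quat(),'position':pp})
def cs(p,lo,hi,n):
    m=cv2.inRange(cv2.cvtColor(p['frame'],cv2.COLOR_RGB2HSV),lo,hi);c,_=cv2.findContours(cv2.morphologyEx(m,cv2.MORPH_OPEN,np.ones((5,5))),0,1)
    return [k[:,0,:].astype(float) for k in sorted(c,key=cv2.contourArea)[::-1][:n]]
def mids(p,L,z,name,lo,hi):
    pts=np.vstack(L);ms=[]
    for v in range(lo,hi,4):
        r=pts[abs(pts[:,1]-v)<1.5]
        if len(r)>1: ms.append((atz(p,(r[:,0].min(),v),z)+atz(p,(r[:,0].max(),v),z))/2)
    ms=np.array(ms);f=np.polyfit(ms[:,1],ms[:,0],1);print(name,'yaw deg',np.degrees(np.arctan(-f[0])),'x at y=-127:',np.polyval(f,-127),'ends',ms[0],ms[-1])
E
python3 - <<'E'
from fit import *
p=cmdcam(imaging.get_image('wrist'))
R1=cs(p,(165,100,30),(180,255,255),1);print('red rows',R1[0][:,1].min(),R1[0][:,1].max())
mids(p,R1,45,'red',162,206)
G=cs(p,(65,60,20),(100,255,255),2);mids(p,G,54,'green',168,264);print('green rows',[ (g[:,1].min(),g[:,1].max()) for g in G])
u=np.array([.2,-.98,0])
for k in(-96.5,-26.5,-21.5,44.5):print(k,proj(p,np.array([434,-127,42])+u*k+[0,0,27 if k in(-21.5,44.5) else 0]))
for q in 'roller_mid roller_grip roller_barrel'.split():
    r=models.tip_of(p,q)[0]['pixel'];print(q,atz(p,r,42))
b=imaging.get_image('top')
m=cv2.inRange(cv2.cvtColor(b['frame'],cv2.COLOR_RGB2HSV),(65,60,20),(100,255,255));m[:,:290]=0;m[:,375:]=0;m[:245]=0;m[310:]=0
pts=np.argwhere(m)[:,::-1].astype(np.float32);bx=cv2.boxPoints(cv2.minAreaRect(pts));print([atz(b,x,54)for x in bx])
E
```

```text
red rows 152.0 216.0
red yaw deg 12.836088039441096 x at y=-127: 432.928276373758 ends [ 440.6 -160.1   45. ] [ 430.4 -115.8   45. ]
green yaw deg 12.499175607836293 x at y=-127: 432.2344395364477 ends [ 438.7 -155.2   54. ] [415.2 -49.2  54. ]
green rows [(np.float64(148.0), np.float64(273.0)), (np.float64(153.0), np.float64(276.0))]
-96.5 [283.  267.8]
-26.5 [280.9 213.6]
-21.5 [280.8 217. ]
44.5 [278.3 154.7]
roller_mid [ 435.2 -123.3   42. ]
roller_grip [416.4 -53.   42. ]
roller_barrel [ 436.6 -132.7   42. ]
[array([1151.3,  792.4,   54. ]), array([1151.3,  792.4,   54. ]), array([1151.3,  792.4,   54. ]), array([1151.3,  792.4,   54. ])]
```

```bash
python3 - <<'E'
from h import *
u=np.array([np.sin(np.radians(12.6)),-np.cos(np.radians(12.6)),0]);F=frame(np.cross([0,0,-1],u),[0,0,-1])
go([434.2,-133,22],F)
E
```

```text
linear [1.8, 1.1, 208.0] rot [0.0, 0.0, -0.0562]
```

>>> arm_command --rows '[{"grip":1,"linear":[1.8,1.1,60],"rot":[0,0,-0.056]},{"grip":1,"linear":[1.8,1.1,110],"rot":[0,0,-0.056]},{"grip":1,"linear":[1.8,1.1,150],"rot":[0,0,-0.056]},{"grip":1,"linear":[1.8,1.1,180],"rot":[0,0,-0.056]},{"grip":1,"linear":[1.8,1.1,208],"rot":[0,0,-0.056]},{"grip":1,"linear":[1.8,1.1,208],"rot":[0,0,-0.056]},{"grip":0,"linear":[1.8,1.1,208],"rot":[0,0,-0.056]},{"grip":0,"linear":[1.8,1.1,208],"rot":[0,0,-0.056]},{"grip":0,"linear":[1.8,1.1,208],"rot":[0,0,-0.056]},{"grip":0,"linear":[1.8,1.1,208],"rot":[0,0,-0.056]}]'

```text
clock: 5.9
position: [435.5, -133.1, 23.6]
ee_rot: [0.781, -0.625, 0.001, -0.001]
contact_force: [-0.9, 0.4, 5.9]
gripper_width: 52.7
grasp_force: 62.0
```

```bash
python3 - <<'E'
from h import *
did([1.8,1.1,208],[0,0,-.056])
s=arm.read_state();print(s['grasp_force'],s['wrist_torque'])
E
```

```text
did: cmd [ 434.2 -133.    22. ] meas [ 435.5 -133.1   23.6] rot err 0.0034303043445194263 F [-0.9  0.4  5.9] w 52.7 t 5.9
61.9571578502655 [0.22050139 0.32270282 0.03310929]
```

```bash
python3 - <<'E'
from h import *
go([443,200,270],frame([-1,0,0],[0,0,-1]))
E
```

```text
linear [-323.0, -81.1, -248.0] rot [0.0, 0.0, 0.2197]
```

>>> arm_command --rows '[{"grip":0,"linear":[0,0,-10],"rot":[0,0,0]},{"grip":0,"linear":[0,0,-30],"rot":[0,0,0]},{"grip":0,"linear":[0,0,-60],"rot":[0,0,0]},{"grip":0,"linear":[0,0,-100],"rot":[0,0,0]},{"grip":0,"linear":[0,0,-100],"rot":[0,0,0]}]'

```text
clock: 6.52
position: [436.4, -133.2, 125.6]
ee_rot: [0.78, -0.625, 0.003, -0.003]
contact_force: [-0.5, -0.4, -1.4]
gripper_width: 52.6
grasp_force: 63.4
```

Lifted cleanly. Next I carry it towards the stand to take a look.

>>> arm_command --rows '[{"grip":0,"linear":[-30,-8,-50],"rot":[0,0,0.03]},{"grip":0,"linear":[-75,-20,-100],"rot":[0,0,0.07]},{"grip":0,"linear":[-125,-35,-148],"rot":[0,0,0.11]},{"grip":0,"linear":[-180,-47,-148],"rot":[0,0,0.15]},{"grip":0,"linear":[-230,-60,-148],"rot":[0,0,0.18]},{"grip":0,"linear":[-280,-70,-148],"rot":[0,0,0.2197]},{"grip":0,"linear":[-310,-78,-148],"rot":[0,0,0.2197]},{"grip":0,"linear":[-323,-81,-148],"rot":[0,0,0.2197]},{"grip":0,"linear":[-323,-81,-148],"rot":[0,0,0.2197]},{"grip":0,"linear":[-323,-81,-148],"rot":[0,0,0.2197]}]'

```text
clock: 7.78
position: [442.7, 198.7, 269.8]
ee_rot: [-0.707, 0.707, 0.0, -0.0]
contact_force: [0.2, -0.4, -0.5]
gripper_width: 52.0
grasp_force: 63.5
```

```bash
python3 - <<'E'
from fit import *
did([0,0,-100],[0,0,0]);did([-323,-81,-148],[0,0,.2197])
p=cmdcam(imaging.get_image('wrist'));save(p,'w4')
t=imaging.get_image('top');c=imaging.get_image('scene')
for q in ('stand_mid',):
    rs=[]
    for k in (p,t,c):
        r=models.tip_of(k,q);print([(np.round(x['pixel'],1),round(x['score'],2),atz(k,x['pixel'],85)) for x in r[:2]])
print(models.spot_in(p,'stand_mid')[:2])
save({'frame':cv2.resize(t['frame'][235:305,150:270],None,fx=5,fy=5)},'t4')
print(proj(p,[443,248,85]))
E
```

```text
did: cmd [ 434.2 -133.   122. ] meas [442.7 198.7 269.8] rot err 0.22072112791952667 F [ 0.2 -0.4 -0.5] w 52.0 t 7.775
did: cmd [442.9 199.9 270. ] meas [442.7 198.7 269.8] rot err 0.0013799631072923227 F [ 0.2 -0.4 -0.5] w 52.0 t 7.775
[]
[]
[(array([389.8, 191.2]), 0.84, array([454.6, 245.1,  85. ]))]
[{'rect': [248.3, 166.0, 311.3, 200.5], 'score': 0.74}]
[279.7 228.7]
```

View pics/w4.png

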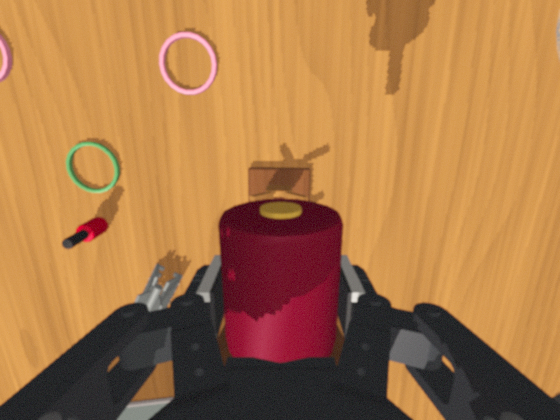

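>>> arm_command --rows '[{"grip":0,"linear":[15,-60,0],"rot":[0,0,0]},{"grip":0,"linear":[30,-115,0],"rot":[0,0,0]},{"grip":0,"linear":[30,-140,0],"rot":[0,0,0]},{"grip":0,"linear":[30,-140,0],"rot":[0,0,0]},{"grip":0,"linear":[30,-140,0],"rot":[0,0,0]}]'

```text
clock: 8.75
position: [582.3, 169.6, 269.8]
ee_rot: [0.707, -0.707, -0.0, 0.0]
contact_force: [-0.6, 0.3, -0.1]
gripper_width: 52.5
grasp_force: 63.6
```

```bash
python3 - <<'E'
from fit import *
did([30,-140,0],[0,0,0])
imaging.get_image('wrist')
p=cmdcam(imaging.get_image('wrist'))
t=imaging.get_image('top');c=imaging.get_image('scene')
rs=[]
for k in (p,t,c):
    r=models.tip_of(k,'stand_mid');print([(np.round(x['pixel'],1),round(x['score'],2),atz(k,x['pixel'],85)) for x in r[:2]])
print(proj(p,[443,248,85]))
cr=lambda f,a,b,w,h:cv2.resize(f['frame'][b:b+h,a:a+w],(400,int(400*h/w)),interpolation=2)
A=cr(p,330,110,150,150);B=cr(t,150,230,100,100)
save({'frame':np.hstack([A,B])},'w5')
np.savez('w5.npz',**{k:p[k] for k in('frame','fx','fy','cx','cy','extrinsics')});np.savez('t5.npz',**{k:t[k] for k in('frame','fx','fy','cx','cy','extrinsics')})
E
```

```text
did: cmd [582.9 169.9 270. ] meas [582.3 169.6 269.8] rot err 0.0009198348994921239 F [-0.6  0.3 -0.1] w 52.5 t 8.75
[(array([392.4, 255.6]), 0.86, array([447.4, 252.5,  85. ]))]
[(array([187.1, 269.3]), 0.79, array([445.5, 245.1,  85. ]))]
[(array([393.1, 188.1]), 0.59, array([438.2, 253.6,  85. ]))]
[396.5 252.2]
```

View pics/w5.png

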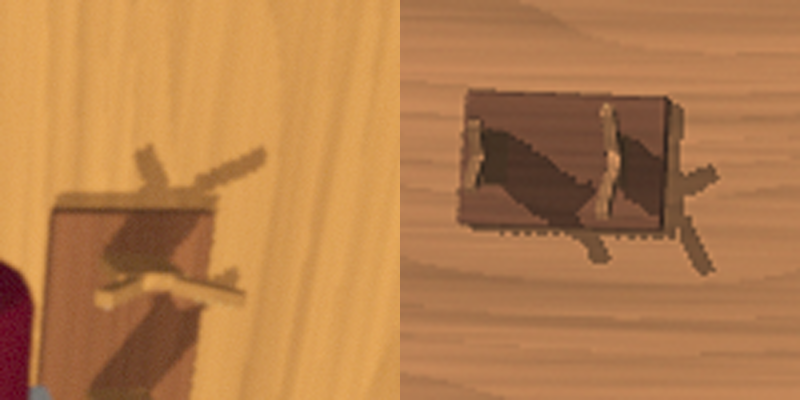

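```bash
python3 - <<'E'
from fit import *
p=dict(np.load('w5.npz'));t=dict(np.load('t5.npz'))
f=lambda X,Y:(150+(X-400)/4,230+Y/4); g=lambda X,Y:(330+X*.375,110+Y*.375)
print('top base',*[atz(t,f(*a),12) for a in((467,90),(668,97),(664,230),(458,225))])
print('top narrow',*[atz(t,f(*a),91) for a in((476,120),(481,188))])
print('top wide',*[atz(t,f(*a),76) for a in((608,103),(604,217))])
print('w base',*[atz(p,g(*a),12) for a in((52,210),(215,210))])
print('w wide',*[atz(p,g(*a),76) for a in((98,300),(242,298))])
E
```

```text
top base [488.  315.2  12. ] [486.3 186.5  12. ] [402.5 185.4  12. ] [402.8 315.8  12. ]
top narrow [466.4 288.   91. ] [426.5 282.7  91. ]
top wide [478.8 212.7  76. ] [410.9 211.8  76. ]
w base [487.4 187.2  12. ] [403.6 187.2  12. ]
w wide [479.2 213.5  76. ] [414.9 212.5  76. ]
```

```bash
python3 - <<'E'
from fit import *
p=cmdcam(imaging.get_image('wrist'))
R1=cs(p,(165,100,30),(180,255,255),1)[0];print(R1.min(0),R1.max(0))
f=p['frame'];hsv=cv2.cvtColor(f,cv2.COLOR_RGB2HSV)
m=cv2.inRange(hsv,(15,80,60),(35,255,255));m[:200]=0;m[222:]=0;m[:,:255]=0;m[:,305:]=0
a=np.argwhere(m);print('disc',a.mean(0)[::-1],a.min(0),a.max(0))
P,_=cmd();P=P
for uv in ([a.mean(0)[1],a.mean(0)[0]],):
    w=atz(p,uv,P[2]+20);print('disc rel TCP (tool x = -y)',w-P)
# silhouette top edge: back rim top of tip
for X in(44.5,40.5):
  for dz in(27,23,0):
    print(X,dz,[proj(p,P+[0,-(X-7.5),20+dz]).round(1)])
E
```

```text
[220. 203.] [340. 363.]
disc [280.3 210.1] [202 260] [218 301]
disc rel TCP (tool x = -y) [ -0.4 -38.4  20. ]
44.5 27 [array([279.2, 237.1])]
44.5 23 [array([279.2, 232.8])]
44.5 0 [array([279.4, 213.1])]
40.5 27 [array([279.2, 247.7])]
40.5 23 [array([279.2, 243.1])]
40.5 0 [array([279.4, 221.9])]
```

```bash
python3 - <<'E'
from h import *
go([445.5,244.2,180],frame([-1,0,0],[0,0,-1]));go([445.5,244.2,67],frame([-1,0,0],[0,0,-1]))
E
```

```text
linear [-74.3, 137.4, 90.0] rot [0.0, 0.0, 0.0]
linear [-74.3, 137.4, 203.0] rot [0.0, 0.0, 0.0]
```

>>> arm_command --rows '[{"grip":0,"linear":[-25,46,30],"rot":[0,0,0]},{"grip":0,"linear":[-50,92,60],"rot":[0,0,0]},{"grip":0,"linear":[-74.3,137.4,90],"rot":[0,0,0]},{"grip":0,"linear":[-74.3,137.4,130],"rot":[0,0,0]},{"grip":0,"linear":[-74.3,137.4,165],"rot":[0,0,0]},{"grip":0,"linear":[-74.3,137.4,185],"rot":[0,0,0]},{"grip":0,"linear":[-74.3,137.4,195],"rot":[0,0,0]},{"grip":0,"linear":[-74.3,137.4,200],"rot":[0,0,0]},{"grip":0,"linear":[-74.3,137.4,203],"rot":[0,0,0]},{"grip":0,"linear":[-74.3,137.4,203],"rot":[0,0,0]}]'

```text
clock: 10.4
position: [445.9, 244.4, 67.8]
ee_rot: [0.707, -0.707, 0.0, -0.001]
contact_force: [-0.1, 0.3, -0.3]
gripper_width: 52.6
grasp_force: 63.9
```

```bash
python3 - <<'E'
from h import *
did([-74.3,137.4,203],[0,0,0]);print(arm.read_state()['wrist_torque'])
c=imaging.get_image('scene')
save({'frame':cv2.resize(c['frame'][140:240,340:460],None,fx=5,fy=5,interpolation=2)},'s6')
E
```

```text
did: cmd [445.5 244.2  67. ] meas [445.9 244.4  67.8] rot err 0.0015226101641017582 F [-0.1  0.3 -0.3] w 52.6 t 10.4
[-0.04539408  0.05945494 -0.01220241]
```

View pics/s6.png

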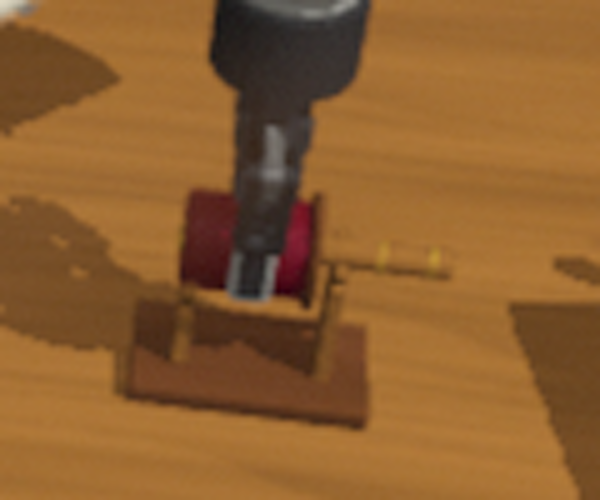

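The roller sits right over both notches. The tip is at the cradle post (185,295) and the collar is inside the narrow post (325,300), with no contact yet. I lower it gently.

>>> arm_command --rows '[{"grip":0,"linear":[0,0,0.5],"rot":[0,0,0]},{"grip":0,"linear":[0,0,1],"rot":[0,0,0]},{"grip":0,"linear":[0,0,1.5],"rot":[0,0,0]},{"grip":0,"linear":[0,0,2],"rot":[0,0,0]},{"grip":0,"linear":[0,0,2],"rot":[0,0,0]}]'

```text
clock: 11.08
position: [446.0, 244.6, 67.2]
ee_rot: [0.707, -0.707, 0.0, -0.001]
contact_force: [-5.5, -0.1, 12.4]
gripper_width: 52.3
grasp_force: 65.2
```

>>> arm_command --rows '[{"grip":0.8,"linear":[0,0,1],"rot":[0,0,0]},{"grip":1,"linear":[0,0,0],"rot":[0,0,0]},{"grip":1,"linear":[0,0,0],"rot":[0,0,0]},{"grip":1,"linear":[0,0,-40],"rot":[0,0,0]},{"grip":1,"linear":[0,0,-90],"rot":[0,0,0]},{"grip":1,"linear":[-40,0,-130],"rot":[0,0,0]},{"grip":1,"linear":[-80,0,-130],"rot":[0,0,0]},{"grip":1,"linear":[-80,0,-130],"rot":[0,0,0]},{"grip":1,"linear":[-80,0,-130],"rot":[0,0,0]}]'

```text
clock: 12.2
position: [445.0, 323.4, 194.1]
ee_rot: [-0.707, 0.707, -0.0, -0.001]
contact_force: [0.2, 0.2, -0.8]
gripper_width: 85.1
grasp_force: 0.0
```

```bash
python3 - <<'E'
from fit import *
did([0,0,2],[0,0,0]);did([-80,0,-130],[0,0,0])
p=cmdcam(imaging.get_image('wrist'))
c=imaging.get_image('scene')
for q in 'roller_mid roller_grip roller_barrel'.split():
    r=models.tip_of(p,q);r2=models.tip_of(c,q)
    print(q,[(np.round(x['pixel'],1),round(x['score'],2),atz(p,x['pixel'],85)) for x in r[:1]],[atz(c,x['pixel'],85) for x in r2[:1]])
R1=cs(p,(165,100,30),(180,255,255),1)[0];print('red',R1.min(0),R1.max(0));mids(p,[R1],88,'red',int(R1[:,1].min())+10,int(R1[:,1].max())-12)
A=p['frame'];save({'frame':np.hstack([A[60:360,130:430],cv2.resize(c['frame'][140:240,340:440],(300,300),interpolation=2)])},'w7')
E
```

```text
did: cmd [445.5 244.2  65. ] meas [445.  323.4 194.1] rot err 0.0021662014646431386 F [ 0.2  0.2 -0.8] w 85.1 t 12.2
did: cmd [445.5 324.2 195. ] meas [445.  323.4 194.1] rot err 0.002166201464643135 F [ 0.2  0.2 -0.8] w 85.1 t 12.2
roller_mid [(array([277.1, 122.2]), 0.88, array([447.6, 251.6,  85. ]))] [array([439.7, 248.3,  85. ])]
roller_grip [(array([277.8, 213.1]), 0.62, array([447.2, 329. ,  85. ]))] [array([441., 324.,  85.])]
roller_barrel [(array([279.8, 114.5]), 0.62, array([445.4, 245.7,  85. ]))] [array([434.7, 254.1,  85. ])]
red [247.  59.] [314. 153.]
red yaw deg -0.36172529715826474 x at y=-127: 442.76776824801567 ends [444.8 212.7  88. ] [445.6 263.1  88. ]
```

View pics/w7.png

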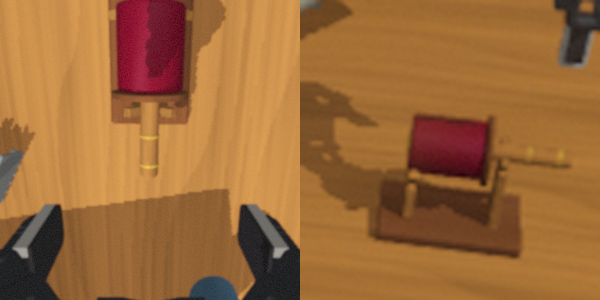

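The roller lies level in both notches, barrel at crop (150,45) and handle end at (150,172). I grip the handle now.

>>> arm_command --rows '[{"grip":1,"linear":[-1,0,50],"rot":[0,0,0]},{"grip":1,"linear":[-1,0,95],"rot":[0,0,0]},{"grip":1,"linear":[-1,0,120],"rot":[0,0,0]},{"grip":1,"linear":[-1,0,129],"rot":[0,0,0]},{"grip":1,"linear":[-1,0,129],"rot":[0,0,0]},{"grip":0,"linear":[-1,0,129],"rot":[0,0,0]},{"grip":0,"linear":[-1,0,129],"rot":[0,0,0]},{"grip":0,"linear":[-1,0,129],"rot":[0,0,0]},{"grip":0,"linear":[-1,0,129],"rot":[0,0,0]},{"grip":0,"linear":[-1,0,129],"rot":[0,0,0]}]'

```text
clock: 13.85
position: [445.8, 325.2, 66.4]
ee_rot: [0.707, -0.707, 0.0, -0.0]
contact_force: [-0.7, 0.6, 1.7]
gripper_width: 14.3
grasp_force: 58.4
```

>>> arm_command --rows '[{"grip":0,"linear":[0,0,0],"rot":[0,0,0]},{"grip":0,"linear":[0,0,0],"rot":[0,0,0]}]'

```text
clock: 14.1
position: [445.8, 325.2, 66.3]
ee_rot: [0.707, -0.707, 0.0, -0.0]
contact_force: [1.6, -0.4, 2.7]
gripper_width: 13.9
grasp_force: 58.4
```

```bash
python3 - <<'E'
from h import *
did([-1,0,129],[0,0,0])
go([505,15,280],frame([-1,0,0],[0,0,-1]))
E
```

```text
did: cmd [445.5 325.2  66. ] meas [445.8 325.2  66.3] rot err 0.0006934923270496501 F [ 1.6 -0.4  2.7] w 13.9 t 14.1
linear [310.2, -59.5, -214.0] rot [0.0, 0.0, 0.0]
```

>>> arm_command --rows '[{"grip":0,"linear":[0,0,-15],"rot":[0,0,0]},{"grip":0,"linear":[0,0,-50],"rot":[0,0,0]},{"grip":0,"linear":[0,0,-100],"rot":[0,0,0]},{"grip":0,"linear":[40,-8,-140],"rot":[0,0,0]},{"grip":0,"linear":[90,-18,-175],"rot":[0,0,0]},{"grip":0,"linear":[145,-28,-200],"rot":[0,0,0]},{"grip":0,"linear":[200,-38,-214],"rot":[0,0,0]},{"grip":0,"linear":[255,-49,-214],"rot":[0,0,0]},{"grip":0,"linear":[295,-57,-214],"rot":[0,0,0]},{"grip":0,"linear":[310,-60,-214],"rot":[0,0,0]}]'

```text
clock: 15.35
position: [505.1, 13.2, 280.4]
ee_rot: [-0.706, 0.708, 0.0, 0.0]
contact_force: [0.4, 0.4, -0.7]
gripper_width: 13.6
grasp_force: 58.5
```

>>> arm_command --rows '[{"grip":0,"linear":[0,0,0],"rot":[0,0,0]},{"grip":0,"linear":[0,0,0],"rot":[0,0,0]}]'

```text
clock: 15.6
position: [505.3, 15.9, 280.0]
ee_rot: [0.707, -0.707, -0.0, -0.0]
contact_force: [0.6, -0.2, -0.6]
gripper_width: 14.0
grasp_force: 58.5
```

```bash
python3 - <<'E'
from fit import *
did([310,-60,-214],[0,0,0])
p=cmdcam(imaging.get_image('wrist'));np.savez('w8.npz',**{k:p[k] for k in('frame','fx','fy','cx','cy','extrinsics')})
Z=dict(gutter_axis=115,fork_plate=111,bangle1_c=117.2,bangle3_c=125.5,bangle5_c=133.8)
for q in Z:
    print(q,[(np.round(x['pixel'],1),round(x['score'],2),atz(p,x['pixel'],Z[q])) for x in models.tip_of(p,q)[:2]])
for q in 'roller_mid roller_barrel'.split():
    print(q,[(np.round(x['pixel'],1),round(x['score'],2),atz(p,x['pixel'],300)) for x in models.tip_of(p,q)[:2]])
save({'frame':cv2.resize(p['frame'][60:300,0:350],None,fx=2,fy=2,interpolation=2)},'w8')
E
```

```text
did: cmd [505.5  15.2 280. ] meas [505.3  15.9 280. ] rot err 0.001063749918183385 F [ 0.6 -0.2 -0.6] w 14.0 t 15.6
gutter_axis []
fork_plate []
bangle1_c []
bangle3_c [(array([134.2,  99.4]), 0.9, array([641.1, -77. , 125.5])), (array([ 68.8, 199. ]), 0.63, array([722.2,  19.1, 125.5]))]
bangle5_c [(array([129.1,  79. ]), 0.82, array([639.4, -93.6, 133.8]))]
roller_mid [(array([279.7, 127.2]), 0.63, array([505.3, -57.5, 300. ]))]
roller_barrel [(array([279.2, 109.6]), 0.91, array([505.5, -64.1, 300. ]))]
```

View pics/w8.png

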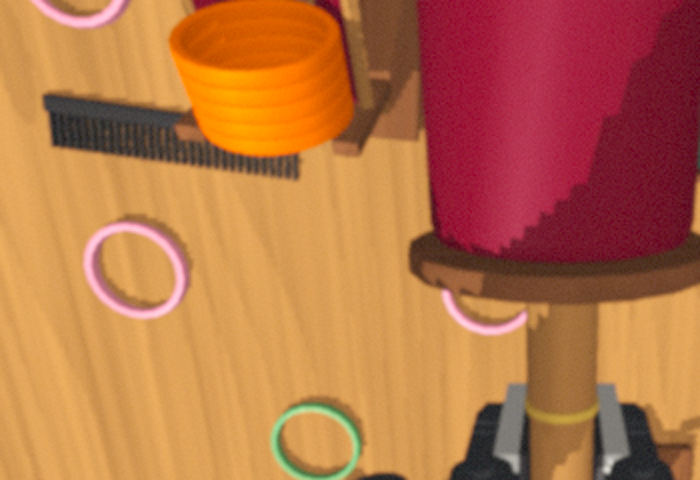

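```bash
cat > stack.py <<'E'
from fit import *
from scipy.optimize import minimize
def axis(yaw): return np.array([np.sin(yaw)*np.cos(np.pi/6),-np.cos(yaw)*np.cos(np.pi/6),.5])
th=np.linspace(0,2*np.pi,60)
def hull(p,x,y,yaw,z=115,s=(.4,41.8)):
    a=axis(yaw);e=np.cross(a,[0,0,1]);e/=np.linalg.norm(e);n=np.cross(e,a)
    c=np.array([x,y,z]);P=[c+k*a+35*(np.cos(t)*e+np.sin(t)*n) for k in s for t in th]
    return cv2.convexHull(np.array([proj(p,q) for q in P],np.float32))
def mask(p,box=None):
    m=cv2.inRange(cv2.cvtColor(p['frame'],cv2.COLOR_RGB2HSV),(4,190,110),(17,255,255))
    k=max(cv2.findContours(m,0,1)[0],key=cv2.contourArea);M=np.zeros_like(m);cv2.fillPoly(M,[cv2.convexHull(k)],255);return M
K=4
def loss(v,ps,ms):
    L=0
    for p,m in zip(ps,ms):
        M=np.zeros((420*K,560*K),np.uint8);cv2.fillPoly(M,[np.round((hull(p,*v)+.5)*K).astype(np.int32)],255)
        M=cv2.resize(M,(560,420),interpolation=cv2.INTER_AREA)
        L+=np.abs(M.astype(float)-m).sum()/m.astype(float).sum()
    return L
def fit(ps,x0=(644,-64,.15)):
    ms=[mask(p) for p in ps]
    r=minimize(loss,x0,args=(ps,ms),method='Nelder-Mead',options=dict(initial_simplex=np.array(x0)+np.array([[0,0,0],[6,0,0],[0,6,0],[0,0,.15]]),maxiter=150))
    return r.x,r.fun
E
cat > r.py <<'E'
from stack import *
np.set_printoptions(precision=3,suppress=True)
w=dict(np.load('w8.npz'));t=imaging.get_image('top');c=imaging.get_image('scene')
w1={**w,'frame':cv2.imread('pics/w1.png')[:,:,::-1].copy()}
T=np.eye(4);T[:3,:3]=frame([-1,0,0],[0,0,-1]);T[:3,3]=[470.1,-110.2,400.3]
E8=np.linalg.inv(w['extrinsics']);P,q=cmd();T8=np.eye(4);T8[:3,:3]=q.as_matrix();T8[:3,3]=P
w1['extrinsics']=np.linalg.inv(T@np.linalg.inv(T8)@E8)
t0={**t,'frame':cv2.imread('pics/top.png')[:,:,::-1].copy()};c0={**c,'frame':cv2.imread('pics/scene.png')[:,:,::-1].copy()}
for n,ps in dict(w8=[w],w1=[w1],top=[t0],scene=[c0],all=[w,w1,t0,c0]).items(): print(n,*fit(ps),[int(mask(p).sum()/255) for p in ps])
E
time python3 r.py
```

```text
w8 [643.238 -61.165  -0.118] 0.028518435652746296 [6047]
w1 [641.139 -63.679  -0.128] 0.03334172906219709 [2569]
top [639.041 -60.683   0.018] 0.47977062523122455 [530]
scene [638.733 -58.678  -0.05 ] 0.06847238016471967 [569]
all [641.938 -61.187  -0.08 ] 0.7371577415206003 [6047, 2569, 530, 569]
real	0m3.908s
user	0m4.922s
sys	0m0.700s
```

>>> arm_command --rows '[{"grip":0,"linear":[6,-50,0],"rot":[0,0,0]},{"grip":0,"linear":[12,-105,0],"rot":[0,0,0]},{"grip":0,"linear":[18,-160,0],"rot":[0,0,0]},{"grip":0,"linear":[24,-215,0],"rot":[0,0,0]},{"grip":0,"linear":[30,-255,0],"rot":[0,0,0]},{"grip":0,"linear":[30,-265,0],"rot":[0,0,0]},{"grip":0,"linear":[30,-265,0],"rot":[0,0,0]},{"grip":0,"linear":[30,-265,0],"rot":[0,0,0]}]'

```text
clock: 17.1
position: [769.7, -14.7, 280.9]
ee_rot: [0.707, -0.707, 0.0, -0.0]
contact_force: [0.3, -0.0, -0.4]
gripper_width: 14.3
grasp_force: 58.7
```

```bash
python3 - <<'E'
from stack import *
np.set_printoptions(precision=3,suppress=True)
did([30,-265,0],[0,0,0])
w=dict(np.load('w8.npz'))
p=cmdcam(imaging.get_image('wrist'));np.savez('w9.npz',**{k:p[k] for k in('frame','fx','fy','cx','cy','extrinsics')});save(p,'w9')
t=imaging.get_image('top')
t['frame']=cv2.imread('pics/top.png')[:,:,::-1].copy();f=t['frame'].copy();t['frame'][:]=0;t['frame'][165:213,305:347]=f[165:213,305:347]
for n,ps in dict(w9=[p],both=[w,p],top=[t],all3=[w,p,t]).items(): print(n,*fit(ps,(643,-62,-.1)),[int(mask(k).sum()/255) for k in ps])
E
```

```text
did: cmd [770.5 -14.8 280. ] meas [769.7 -14.7 280.9] rot err 0.0006111232756253667 F [ 0.3 -0.  -0.4] w 14.3 t 17.1
w9 [644.214 -60.409  -0.091] 0.02713613095431081 [5443]
both [643.942 -60.969  -0.112] 0.06936285221824547 [6047, 5443]
top [641.257 -60.212  -0.027] 0.4804735479097299 [530]
all3 [643.429 -60.739  -0.093] 0.5585123623321884 [6047, 5443, 530]
```

```bash
python3 - <<'E'
from stack import *
np.set_printoptions(precision=3,suppress=True)
w=dict(np.load('w8.npz'));p=dict(np.load('w9.npz'))
def fz(v): return loss((v[0],v[1],v[2],v[3]),ps,ms)
ps=[w,p];ms=[mask(k) for k in ps]
x0=np.array([644,-61,-.11,115]);r=minimize(fz,x0,method='Nelder-Mead',options=dict(initial_simplex=x0+np.vstack([np.zeros(4),np.diag([4,4,.1,5])]),maxiter=250));print(r.x,r.fun)
for k,P in((w,[505.5,15.2,280]),(p,[770.5,-14.8,280])):
    R1=cs(k,(165,100,30),(180,255,255),1)[0];print(R1.min(0),R1.max(0))
    mids(k,[R1],P[2]+22,'barrel y0=%.1f'%P[1],int(R1[:,1].min())+15,int(R1[:,1].max())-20)
    for X in(-21.5,-26.5): print(X,proj(k,np.array(P)+[0,-(X+74.5),20+(27 if X>-25 else 32)]))
    # distal end: top silhouette
    for X in(40.5,44.5): print(X,proj(k,np.array(P)+[0,-(X+74.5),20+(27 if X<41 else 23)]))
E
```

```text
[643.859 -60.857  -0.109 114.624] 0.0674851560108454
[206.   0.] [357. 190.]
barrel y0=15.2 yaw deg 0.08851306976374604 x at y=-127: 504.9833564353796 ends [504.826 -95.611 302.   ] [504.78  -42.029 302.   ]
-21.5 [279.033 191.89 ]
-26.5 [278.997 210.915]
40.5 [278.782 -33.29 ]
44.5 [278.823 -43.658]
[206.   0.] [355. 190.]
barrel y0=-14.8 yaw deg -0.1762097398535668 x at y=-127: 769.8209454886521 ends [ 769.827 -125.611  302.   ] [770.185 -72.029 302.   ]
-21.5 [279.035 191.891]
-26.5 [278.999 210.916]
40.5 [278.784 -33.288]
44.5 [278.825 -43.657]
```

View pics/w9.png

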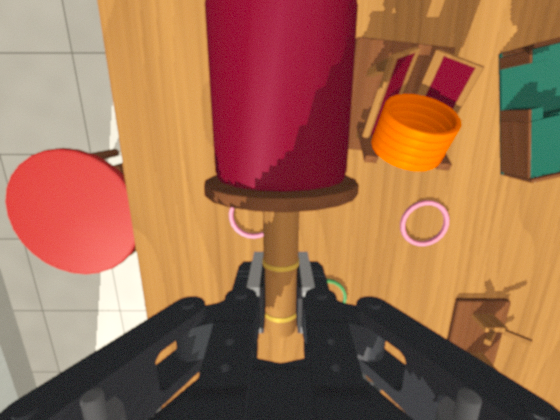

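```bash
cat > ins.py <<'E'
from stack import *
C=np.array([644.3,-60.9,115.]);yaw=-.11
a=axis(yaw);zt=np.cross(np.cross(a,[0,0,1]),a);zt=-zt/np.linalg.norm(zt);F=frame(np.cross(zt,a),zt)
def tcp(tip,up=0): return C+a*(tip-44.5-74.5)+zt*(19-up)
E
python3 - <<'E'
from ins import *
print(F)
for t,u in((-20,130),(-20,0),(56,0)): print(tcp(t,u));go(tcp(t,u),F)
E
```

```text
[[-0.1 -1.  -0.1]
 [-0.9  0.1 -0.5]
 [ 0.5  0.  -0.9]]
[663.6 113.9 141.6]
linear [-128.7, 106.9, 138.4] rot [-0.0288, 0.5231, 0.1075]
[656.5  49.3  29. ]
linear [-64.1, 114.0, 251.0] rot [-0.0288, 0.5231, 0.1075]
[649.2 -16.1  67. ]
linear [1.3, 121.2, 213.0] rot [-0.0288, 0.5231, 0.1075]
```

>>> arm_command --rows '[{"grip":0,"linear":[-30,15,15],"rot":[-0.004,0.07,0.015]},{"grip":0,"linear":[-60,35,40],"rot":[-0.01,0.2,0.04]},{"grip":0,"linear":[-90,60,75],"rot":[-0.018,0.33,0.07]},{"grip":0,"linear":[-110,85,105],"rot":[-0.025,0.45,0.09]},{"grip":0,"linear":[-122,100,128],"rot":[-0.0288,0.5231,0.1075]},{"grip":0,"linear":[-128.7,106.9,138.4],"rot":[-0.0288,0.5231,0.1075]},{"grip":0,"linear":[-128.7,106.9,138.4],"rot":[-0.0288,0.5231,0.1075]},{"grip":0,"linear":[-128.7,106.9,138.4],"rot":[-0.0288,0.5231,0.1075]}]'

```text
clock: 18.2
position: [664.9, 113.1, 143.7]
ee_rot: [-0.644, 0.72, -0.173, -0.191]
contact_force: [0.8, -0.2, 0.2]
gripper_width: 14.0
grasp_force: 58.7
```

```bash
python3 - <<'E'
from ins import *
did([-128.7,106.9,138.4],[-.0288,.5231,.1075])
print(arm.read_state()['joints'])
go(tcp(-20),F)
E
```

```text
did: cmd [663.6 113.9 141.6] meas [664.9 113.1 143.7] rot err 0.004566373843809034 F [ 0.8 -0.2  0.2] w 14.0 t 18.2
[ 0.6  0.6 -0.   0.4 -1.3 -0.9]
linear [0.0, -0.0, 130.0] rot [0.0, -0.0, -0.0]
```

>>> arm_command --rows '[{"grip":0,"linear":[0,0,30],"rot":[0,0,0]},{"grip":0,"linear":[0,0,70],"rot":[0,0,0]},{"grip":0,"linear":[0,0,105],"rot":[0,0,0]},{"grip":0,"linear":[0,0,125],"rot":[0,0,0]},{"grip":0,"linear":[0,0,130],"rot":[0,0,0]},{"grip":0,"linear":[0,0,130],"rot":[0,0,0]},{"grip":0,"linear":[0,0,130],"rot":[0,0,0]}]'

```text
clock: 19.08
position: [657.7, 49.8, 30.5]
ee_rot: [-0.644, 0.72, -0.173, -0.191]
contact_force: [0.1, 0.8, -1.4]
gripper_width: 14.2
grasp_force: 58.7
```

```bash
python3 - <<'E'
from ins import *
did([0,0,130],[0,0,0])
np.set_printoptions(precision=2,suppress=True)
# scene + top: red barrel silhouette versus predicted position
def cyl(p,c0,s,r):
    e=np.cross(a,[0,0,1]);e/=np.linalg.norm(e);n=np.cross(e,a)
    return cv2.convexHull(np.array([proj(p,c0+k*a+r*(np.cos(t)*e+np.sin(t)*n)) for k in s for t in th],np.float32))
for name in('scene','top'):
    p=imaging.get_image(name)
    m=cv2.inRange(cv2.cvtColor(p['frame'],cv2.COLOR_RGB2HSV),(165,100,30),(180,255,255))
    h=cyl(p,C,(-86,-20),27);c=h[:,0].mean(0);R0=np.zeros_like(m);x0,y0,w,hh=cv2.boundingRect(h);R0[y0-12:y0+hh+12,x0-12:x0+w+12]=255
    if name=='scene': M0=m&R0
    k=max(cv2.findContours(m&R0,0,1)[0],key=cv2.contourArea)
    M=np.zeros_like(m);cv2.fillPoly(M,[h.round().astype(int)],255);Mc=np.zeros_like(m);cv2.fillPoly(Mc,[cv2.convexHull(k)],255)
    f=lambda q:(np.argwhere(q).mean(0)[::-1],np.argwhere(q).min(0)[::-1],np.argwhere(q).max(0)[::-1])
    print(name,'seen',f(Mc),'pred',f(M))
    if name=='scene':
        om=mask(p);ho=hull(p,644.3,-60.9,yaw);O=np.zeros_like(m);cv2.fillPoly(O,[ho.round().astype(int)],255);print('orange seen',f(om),'pred',f(O))
        print('px/mm',proj(p,C+[0,0,10])-proj(p,C),proj(p,C+a*10)-proj(p,C),proj(p,C+[10,0,0])-proj(p,C))
E
```

```text
did: cmd [656.4  49.3  29. ] meas [657.7  49.8  30.5] rot err 0.003229439944393611 F [ 0.1  0.8 -1.4] w 14.2 t 19.075
scene seen (array([282.97, 222.2 ]), array([271, 210]), array([294, 235])) pred (array([279.69, 224.1 ]), array([262, 207]), array([297, 241]))
orange seen (array([255.26, 206.44]), array([241, 191]), array([270, 222])) pred (array([254.16, 207.1 ]), array([239, 190]), array([269, 224]))
px/mm [-0.18 -3.28] [-3.45 -2.28] [-1.01  2.51]
top seen (array([296.22, 186.45]), array([281, 176]), array([311, 197])) pred (array([298.01, 187.3 ]), array([280, 176]), array([315, 199]))
```

>>> arm_command --rows '[{"grip":0,"linear":[2,0,0],"rot":[0,0,0]},{"grip":0,"linear":[4,0,0],"rot":[0,0,0]},{"grip":0,"linear":[4,0,0],"rot":[0,0,0]}]'

```text
clock: 19.55
position: [656.1, 45.6, 31.2]
ee_rot: [-0.644, 0.72, -0.173, -0.193]
contact_force: [-0.9, -0.3, -0.1]
gripper_width: 13.9
grasp_force: 58.7
```

```bash
python3 - <<'E'
from ins import *
did([4,0,0],[0,0,0])
for i in range(3):
    imaging.get_image('top');s=arm.read_state();print(np.round(s['position'],1),R.from_quat(s['ee_rot']).inv().apply(s['contact_force']).round(1))
E
```

```text
did: cmd [656.1  45.9  31. ] meas [656.1  45.6  31.2] rot err 0.00016506236604795188 F [-0.9 -0.3 -0.1] w 13.9 t 19.55
[656.1  45.7  31.1] [-0.6  0.1  1.6]
[656.1  45.6  31.1] [-0.2  0.1  0.7]
[656.1  45.7  31. ] [-1.3  0.2  1.9]
```

>>> arm_command --rows '[{"grip":0,"linear":[4,0,0],"rot":[0,0,0]},{"grip":0,"linear":[9,0,0],"rot":[0,0,0]},{"grip":0,"linear":[14,0,0],"rot":[0,0,0]},{"grip":0,"linear":[18,0,0],"rot":[0,0,0]},{"grip":0,"linear":[22,0,0],"rot":[0,0,0]},{"grip":0,"linear":[22,0,0],"rot":[0,0,0]}]'

```text
clock: 20.45
position: [654.0, 26.5, 42.3]
ee_rot: [-0.644, 0.72, -0.173, -0.193]
contact_force: [0.2, -0.8, -0.9]
gripper_width: 13.8
grasp_force: 58.7
```

```bash
cat > st.py <<'E'
import sys
from ins import *
did([float(x) for x in sys.argv[1:4]],[float(x) for x in sys.argv[4:7]] if len(sys.argv)>4 else [0,0,0])
for i in range(2):
    imaging.get_image('top');s=arm.read_state();q=R.from_quat(s['ee_rot']).inv();print(np.round(s['position'],1),'F tool',q.apply(s['contact_force']).round(1),'M tool',q.apply(s['wrist_torque']).round(2))
c=imaging.get_image('scene');m=mask(c);f=np.argwhere(m);print('orange',f.mean(0)[::-1],f.min(0)[::-1],f.max(0)[::-1],len(f))
E
python3 st.py 22 0 0
```

```text
did: cmd [654.   26.9  42. ] meas [654.   26.5  42.3] rot err 0.000491471032655704 F [ 0.2 -0.8 -0.9] w 13.8 t 20.45
[654.   26.6  42.1] F tool [-1.1  0.8  1.1] M tool [-0.  -1.1 -0. ]
[654.   26.7  42. ] F tool [-1.4 -1.2 -0.5] M tool [ 0.  -1.1 -0. ]
orange [255.4 206.5] [241 191] [270 222] 565
```

>>> arm_command --rows '[{"grip":0,"linear":[5,0,0],"rot":[0,0,0]},{"grip":0,"linear":[10,0,0],"rot":[0,0,0]},{"grip":0,"linear":[15,0,0],"rot":[0,0,0]},{"grip":0,"linear":[20,0,0],"rot":[0,0,0]},{"grip":0,"linear":[25,0,0],"rot":[0,0,0]},{"grip":0,"linear":[25,0,0],"rot":[0,0,0]}]'

```text
clock: 21.35
position: [651.6, 4.8, 54.8]
ee_rot: [-0.644, 0.72, -0.173, -0.193]
contact_force: [-0.6, 0.3, -0.7]
gripper_width: 14.4
grasp_force: 58.7
```

```bash
python3 st.py 25 0 0
```

```text
did: cmd [651.6   5.4  54.5] meas [651.6   4.8  54.8] rot err 0.0006122896414871904 F [-0.6  0.3 -0.7] w 14.4 t 21.35
[651.7   5.1  54.7] F tool [-0.   0.   1.3] M tool [ 0.1 -1.1 -0. ]
[651.7   5.2  54.6] F tool [-0.4 -0.3 -0.2] M tool [-0.  -1.1  0. ]
orange [255.3 206.4] [241 191] [270 222] 556
```

>>> arm_command --rows '[{"grip":0,"linear":[5,0,0],"rot":[0,0,0]},{"grip":0,"linear":[10,0,0],"rot":[0,0,0]},{"grip":0,"linear":[15,0,0],"rot":[0,0,0]},{"grip":0,"linear":[20,0,0],"rot":[0,0,0]},{"grip":0,"linear":[23,0,0],"rot":[0,0,0]},{"grip":0,"linear":[24,0,0],"rot":[0,0,0]},{"grip":0,"linear":[24,0,0],"rot":[0,0,0]}]'

```text
clock: 22.38
position: [649.4, -15.4, 66.5]
ee_rot: [-0.644, 0.72, -0.173, -0.193]
contact_force: [0.1, -0.1, -0.6]
gripper_width: 14.0
grasp_force: 58.7
```

```bash
python3 st.py 24 0 0
```

```text
did: cmd [649.3 -15.2  66.5] meas [649.4 -15.4  66.5] rot err 7.168583380157674e-05 F [ 0.1 -0.1 -0.6] w 14.0 t 22.375
[649.4 -15.4  66.5] F tool [-0.2  0.6  1.2] M tool [ 0.  -1.2  0.1]
[649.4 -15.3  66.5] F tool [-0.6 -0.1  0.9] M tool [ 0.  -1.1  0. ]
orange [255.5 206.6] [241 191] [270 222] 548
```

>>> arm_command --rows '[{"grip":0,"linear":[1.5,0,0],"rot":[0,0,0]},{"grip":0,"linear":[1.5,0,-2],"rot":[0,0,0]},{"grip":0,"linear":[1.5,0,-4],"rot":[0,0,0]},{"grip":0,"linear":[1.5,0,-6],"rot":[0,0,0]},{"grip":0,"linear":[1.5,0,-9],"rot":[0,0,0]},{"grip":0,"linear":[1.5,0,-12],"rot":[0,0,0]},{"grip":0,"linear":[1.5,0,-12],"rot":[0,0,0]}]'

```text
clock: 23.4
position: [650.0, -10.6, 78.0]
ee_rot: [-0.644, 0.72, -0.173, -0.193]
contact_force: [-0.4, -1.0, -1.2]
gripper_width: 14.1
grasp_force: 58.7
```

```bash
python3 st.py 1.5 0 -12
```

```text
did: cmd [649.8 -10.6  77.7] meas [650.  -10.6  78. ] rot err 0.0005300308483058253 F [-0.4 -1.  -1.2] w 14.1 t 23.4
[650.  -10.6  77.9] F tool [-0.2  0.2  1.5] M tool [-0.1 -1.1 -0. ]
[650.  -10.7  77.8] F tool [ 0.4 -1.2  1. ] M tool [-0.  -1.1 -0. ]
orange [256.8 204.6] [242 189] [271 220] 552
```

>>> arm_command --rows '[{"grip":0,"linear":[0,0,-6],"rot":[0,0,0]},{"grip":0,"linear":[0,0,-13],"rot":[0,0,0]},{"grip":0,"linear":[0,0,-21],"rot":[0,0,0]},{"grip":0,"linear":[0,0,-29],"rot":[0,0,0]},{"grip":0,"linear":[0,0,-38],"rot":[0,0,0]},{"grip":0,"linear":[0,0,-47],"rot":[0,0,0]},{"grip":0,"linear":[0,0,-57],"rot":[0,0,0]},{"grip":0,"linear":[0,0,-65],"rot":[0,0,0]},{"grip":0,"linear":[0,0,-70],"rot":[0,0,0]},{"grip":0,"linear":[0,0,-70],"rot":[0,0,0]}]'

```text
clock: 24.8
position: [653.9, 24.3, 138.6]
ee_rot: [-0.644, 0.72, -0.173, -0.192]
contact_force: [0.7, 0.6, -2.3]
gripper_width: 13.9
grasp_force: 58.7
```

```bash
python3 st.py 0 0 -70; cat > stk.py <<'E'
# where the stack lies on the roller, from the wrist picture: orange rows along the barrel in tool coordinates
from stack import *
p=imaging.get_image('wrist');P,q=cmd()
T=p['T_tool_cam'];h=cv2.cvtColor(p['frame'],cv2.COLOR_RGB2HSV)
o=cv2.inRange(h,(4,190,90),(17,255,255));r=cv2.inRange(h,(165,100,20),(180,255,255))
def tx(v,u,z): # tool x where the ray meets height z in tool frame
    d=T[:3,:3]@[(u-p['cx'])/p['fx'],(v-p['cy'])/p['fy'],1];t=(z-T[2,3])/d[2];return T[0,3]+d[0]*t
c=o[:,265:295].mean(1);rows=np.where(c>120)[0];print('orange rows',rows.min() if len(rows) else None,rows.max() if len(rows) else None,len(rows),'whole',np.argwhere(o).min(0),np.argwhere(o).max(0))
rr=np.where(r[:,265:295].mean(1)>120)[0];print('red rows',[(g.min(),g.max()) for g in np.split(rr,np.where(np.diff(rr)>2)[0]+1)] if len(rr) else [])
if len(rows): print('roller x of stack lower edge',tx(rows.max(),280,-19-32)-74.5,'upper',tx(rows.min(),280,-19-32)-74.5)
g=[tx(v,280,-19-27)-74.5 for v in (rr.min(),rr.max())] if len(rr) else 0;print('red x',g)
E
python3 stk.py
```

```text
did: cmd [653.7  24.2 138.3] meas [653.9  24.3 138.6] rot err 0.0006577295381248995 F [ 0.7  0.6 -2.3] w 13.9 t 24.8
[653.6  24.1 138.2] F tool [-0.8  0.1  2.2] M tool [-0.  -1.4  0. ]
[653.5  23.9 138. ] F tool [-1.6 -0.6  1.3] M tool [ 0.1 -1.4  0. ]
orange [271.6 187. ] [259 170] [286 205] 608
orange rows 26 172 34 whole [ 25 190] [194 488]
red rows [(np.int64(0), np.int64(24)), (np.int64(173), np.int64(190))]
roller x of stack lower edge -13.903946725360314 upper 25.66443733075866
red x [np.float64(33.28178329787757), np.float64(-20.786606924259843)]
```

```bash
python3 - <<'E'
from ins import *
def fr(yaw,pitch):
    a=np.array([np.sin(yaw)*np.cos(pitch),-np.cos(yaw)*np.cos(pitch),np.sin(pitch)]);z=-np.cross(np.cross(a,[0,0,1]),a);return frame(np.cross(z/np.linalg.norm(z),a),z)
P,_=cmd()
print('up');go(P+[0,5,40],fr(-.11,np.radians(30)));go(P+[0,15,90],fr(-.11,np.radians(42)))
print('mid');
for f in (.25,.5,.75,1): 
    Q=(1-f)*(P+[0,15,90])+f*np.array([445.5,325.2,215]);go(Q,fr(-.11*(1-f),np.radians(42-7*f)))
E
```

```text
up
linear [15.7, 0.5, -37.1] rot [0.0, -0.0, -0.0]
linear [32.1, 1.6, -85.4] rot [0.0, 0.2094, -0.0]
mid
linear [-26.2, 61.2, -115.2] rot [0.0159, 0.1789, -0.0225]
linear [-84.4, 120.8, -145.0] rot [0.031, 0.1483, -0.0455]
linear [-142.7, 180.4, -174.8] rot [0.0454, 0.1177, -0.069]
linear [-200.9, 239.9, -204.6] rot [0.0591, 0.0871, -0.0928]
```

>>> arm_command --rows '[{"grip":0,"linear":[3,0,-8],"rot":[0,0,0]},{"grip":0,"linear":[8,0.2,-20],"rot":[0,0.02,0]},{"grip":0,"linear":[15,0.5,-37],"rot":[0,0.05,0]},{"grip":0,"linear":[21,0.8,-53],"rot":[0,0.09,0]},{"grip":0,"linear":[27,1.2,-69],"rot":[0,0.14,0]},{"grip":0,"linear":[31,1.5,-81],"rot":[0,0.19,0]},{"grip":0,"linear":[32,1.6,-85.4],"rot":[0,0.2094,0]},{"grip":0,"linear":[32,1.6,-85.4],"rot":[0,0.2094,0]}]'

```text
clock: 26.0
position: [653.8, 39.5, 228.3]
ee_rot: [-0.623, 0.695, -0.239, -0.267]
contact_force: [-0.5, 0.0, -2.4]
gripper_width: 14.4
grasp_force: 58.6
```

```bash
python3 stk.py; python3 - <<'E'
from ins import *
did([32,1.6,-85.4],[0,.2094,0])
def fr(yaw,pitch):
    a=np.array([np.sin(yaw)*np.cos(pitch),-np.cos(yaw)*np.cos(pitch),np.sin(pitch)]);z=-np.cross(np.cross(a,[0,0,1]),a);return frame(np.cross(z/np.linalg.norm(z),a),z)
P,_=cmd()
for f in (.03,.1,.19,.3,.42,.54,.67,.8,.92,1): 
    Q=(1-f)*P+f*np.array([445.5,325.2,215]);go(Q,fr(-.11*(1-f),np.radians(42-7*f)))
E
```

```text
orange rows 40 181 27 whole [ 26 191] [335 558]
red rows [(np.int64(0), np.int64(38)), (np.int64(182), np.int64(190))]
roller x of stack lower edge -16.679882361125763 upper 22.293036664745955
red x [np.float64(33.248012809702246), np.float64(-20.738145365825538)]
did: cmd [653.7  39.3 228.2] meas [653.6  39.2 228.1] rot err 0.0005363701795715502 F [-0.4 -0.2 -2.4] w 13.9 t 26.05
linear [-6.1, 7.2, -5.0] rot [0.0022, -0.0037, -0.0025]
linear [-20.3, 23.8, -16.5] rot [0.0073, -0.0122, -0.0082]
linear [-38.6, 45.3, -31.4] rot [0.0138, -0.0232, -0.0157]
linear [-60.9, 71.5, -49.5] rot [0.0216, -0.0366, -0.0249]
linear [-85.3, 100.1, -69.3] rot [0.03, -0.0513, -0.0351]
linear [-109.6, 128.7, -89.1] rot [0.0383, -0.0659, -0.0455]
linear [-136.0, 159.7, -110.6] rot [0.0471, -0.0818, -0.0568]
linear [-162.4, 190.7, -132.0] rot [0.0557, -0.0977, -0.0682]
linear [-186.8, 219.3, -151.8] rot [0.0634, -0.1123, -0.079]
linear [-203.0, 238.3, -165.0] rot [0.0685, -0.122, -0.0862]
```

>>> arm_command --rows '[{"grip":0,"linear":[-6.1,7.2,-5],"rot":[0.0022,-0.0037,-0.0025]},{"grip":0,"linear":[-20.3,23.8,-16.5],"rot":[0.0073,-0.0122,-0.0082]},{"grip":0,"linear":[-38.6,45.3,-31.4],"rot":[0.0138,-0.0232,-0.0157]},{"grip":0,"linear":[-60.9,71.5,-49.5],"rot":[0.0216,-0.0366,-0.0249]},{"grip":0,"linear":[-85.3,100.1,-69.3],"rot":[0.03,-0.0513,-0.0351]},{"grip":0,"linear":[-109.6,128.7,-89.1],"rot":[0.0383,-0.0659,-0.0455]},{"grip":0,"linear":[-136,159.7,-110.6],"rot":[0.0471,-0.0818,-0.0568]},{"grip":0,"linear":[-162.4,190.7,-132],"rot":[0.0557,-0.0977,-0.0682]},{"grip":0,"linear":[-186.8,219.3,-151.8],"rot":[0.0634,-0.1123,-0.079]},{"grip":0,"linear":[-203,238.3,-165],"rot":[0.0685,-0.122,-0.0862]}]'

```text
clock: 27.3
position: [443.3, 327.3, 215.4]
ee_rot: [0.676, -0.673, 0.213, 0.212]
contact_force: [0.1, 0.6, -2.1]
gripper_width: 14.0
grasp_force: 58.6
```

>>> arm_command --rows '[{"grip":0,"linear":[0,0,0],"rot":[0,0,0]},{"grip":0,"linear":[0,0,0],"rot":[0,0,0]}]'

```text
clock: 27.55
position: [444.9, 325.1, 215.2]
ee_rot: [0.675, -0.674, 0.213, 0.213]
contact_force: [0.7, -0.1, -1.5]
gripper_width: 14.0
grasp_force: 58.6
```

```bash
python3 stk.py; python3 - <<'E'
from ins import *
did([-203,238.3,-165],[.0685,-.122,-.0862])
F0=frame([-1,0,0],[0,0,-1])
for z in(170,126,68): go([445.5,325.2,z],F0)
E
```

```text
orange rows 44 184 45 whole [ 2 44] [308 548]
red rows [(np.int64(0), np.int64(43)), (np.int64(185), np.int64(190))]
roller x of stack lower edge -17.688400380809043 upper 21.30718093662648
red x [np.float64(33.24487273975255), np.float64(-20.799423320070545)]
did: cmd [445.5 325.2 215. ] meas [445.3 324.7 215.2] rot err 0.0002072568981431757 F [ 0.1 -0.5 -1.3] w 14.5 t 27.6
linear [-25.9, 0.0, 36.9] rot [0.0, -0.6109, 0.0]
linear [-51.1, 0.0, 72.9] rot [0.0, -0.6109, 0.0]
linear [-84.4, 0.0, 120.4] rot [0.0, -0.6109, 0.0]
```

>>> arm_command --rows '[{"grip":0,"linear":[-2,0,3],"rot":[0,-0.04,0]},{"grip":0,"linear":[-6,0,9],"rot":[0,-0.14,0]},{"grip":0,"linear":[-11,0,16],"rot":[0,-0.26,0]},{"grip":0,"linear":[-16,0,23],"rot":[0,-0.38,0]},{"grip":0,"linear":[-21,0,30],"rot":[0,-0.49,0]},{"grip":0,"linear":[-24,0,34.5],"rot":[0,-0.57,0]},{"grip":0,"linear":[-25.9,0,36.9],"rot":[0,-0.6,0]},{"grip":0,"linear":[-25.9,0,36.9],"rot":[0,-0.6109,0]},{"grip":0,"linear":[-25.9,0,36.9],"rot":[0,-0.6109,0]}]'

```text
clock: 28.72
position: [445.8, 325.1, 170.1]
ee_rot: [0.707, -0.707, 0.0, 0.0]
contact_force: [0.0, 0.3, -1.4]
gripper_width: 14.1
grasp_force: 58.6
```

```bash
python3 stk.py; python3 - <<'E'
from fit import *
did([-25.9,0,36.9],[0,-.6109,0])
# pitch check: roller tip/collar seen by scene camera vs prediction
c=imaging.get_image('scene');P,_=cmd()
for q,x in(('roller_mid',74.5),('roller_grip',0),('roller_barrel',82)):
    print(q,[np.round(k['pixel'],1) for k in models.tip_of(c,q)[:1]],proj(c,P+[0,-x,19]))
m=cv2.inRange(cv2.cvtColor(c['frame'],cv2.COLOR_RGB2HSV),(4,190,90),(17,255,255));m[:,:330]=0
k=max(cv2.findContours(m,0,1)[0],key=cv2.contourArea);print('orange',cv2.boundingRect(k),cv2.minAreaRect(k))
print('pred bangle centre',proj(c,P+[0,-(74.5-.5),16]))
E
```

```text
orange rows 46 186 140 whole [17  0] [349 375]
red rows [(np.int64(0), np.int64(45)), (np.int64(187), np.int64(189))]
roller x of stack lower edge -18.586519666161934 upper 20.71658341310203
red x [np.float64(33.1872600556523), np.float64(-20.725281405827104)]
did: cmd [445.5 325.2 169.9] meas [445.7 325.3 170. ] rot err 0.0005307437323978999 F [-0.1  0.6 -1.8] w 13.9 t 28.775
roller_mid [array([396.9, 161. ])] [397.7 156. ]
roller_grip [array([428.7, 160.5])] [428.  158.8]
roller_barrel [array([396.4, 153.5])] [394.7 155.8]
orange (388, 143, 21, 29) ((398.4451599121094, 156.75372314453125), (18.32305145263672, 28.454620361328125), 7.431407928466797)
pred bangle centre [397.7 157.1]
```

Everything matches the prediction: the stack sits on the barrel against the collar. Now I lower it onto the stand.

>>> arm_command --rows '[{"grip":0,"linear":[0,0,12],"rot":[0,0,0]},{"grip":0,"linear":[0,0,32],"rot":[0,0,0]},{"grip":0,"linear":[0,0,55],"rot":[0,0,0]},{"grip":0,"linear":[0,0,74],"rot":[0,0,0]},{"grip":0,"linear":[0,0,87],"rot":[0,0,0]},{"grip":0,"linear":[0,0,95],"rot":[0,0,0]},{"grip":0,"linear":[0,0,99],"rot":[0,0,0]},{"grip":0,"linear":[0,0,101],"rot":[0,0,0]},{"grip":0,"linear":[0,0,101],"rot":[0,0,0]}]'

```text
clock: 30.1
position: [445.7, 325.2, 69.3]
ee_rot: [0.707, -0.707, -0.0, -0.0]
contact_force: [-0.9, -0.7, -1.6]
gripper_width: 14.0
grasp_force: 58.6
```

```bash
python3 st.py 0 0 101
```

```text
did: cmd [445.5 325.2  68.9] meas [445.7 325.2  69.3] rot err 0.0007573191317328848 F [-0.9 -0.7 -1.6] w 14.0 t 30.1
[445.8 325.2  69.4] F tool [ 0.  -0.9  0.9] M tool [-0.  -0.1  0. ]
[445.8 325.2  69.4] F tool [ 0.1 -0.5  2.5] M tool [-0.  -0.1 -0. ]
orange [392.6 188.9] [383 176] [402 203] 461
```

>>> arm_command --rows '[{"grip":0,"linear":[0,0,1],"rot":[0,0,0]},{"grip":0,"linear":[0,0,2],"rot":[0,0,0]},{"grip":0,"linear":[0,0,2.5],"rot":[0,0,0]},{"grip":0,"linear":[0,0,3],"rot":[0,0,0]},{"grip":0,"linear":[0,0,3],"rot":[0,0,0]}]'

```text
clock: 30.88
position: [445.9, 325.3, 66.4]
ee_rot: [0.707, -0.707, 0.0, -0.0]
contact_force: [-1.0, -0.3, 2.9]
gripper_width: 14.2
grasp_force: 59.1
```

```bash
python3 st.py 0 0 3
```

```text
did: cmd [445.5 325.2  65.9] meas [445.9 325.3  66.4] rot err 0.0009454602978572952 F [-1.  -0.3  2.9] w 14.2 t 30.875
[445.9 325.2  66.4] F tool [ 0.4 -0.4 -2.2] M tool [-0.1 -0.   0.1]
[445.9 325.2  66.3] F tool [ 0.2  1.2 -2.8] M tool [-0.1 -0.   0.1]
orange [392.4 189.3] [382 176] [402 203] 477
```

Light seating contact (+4 N change, same height as the first seating). I release slowly and back off upward.

>>> arm_command --rows '[{"grip":0.25,"linear":[0,0,0],"rot":[0,0,0]},{"grip":0.4,"linear":[0,0,0],"rot":[0,0,0]},{"grip":0.6,"linear":[0,0,0],"rot":[0,0,0]},{"grip":0.7,"linear":[0,0,0],"rot":[0,0,0]},{"grip":0.7,"linear":[0,0,-15],"rot":[0,0,0]},{"grip":0.7,"linear":[0,0,-50],"rot":[0,0,0]},{"grip":0.7,"linear":[0,0,-100],"rot":[0,0,0]},{"grip":0.7,"linear":[0,0,-140],"rot":[0,0,0]},{"grip":0.7,"linear":[0,0,-140],"rot":[0,0,0]},{"grip":0.7,"linear":[0,0,-140],"rot":[0,0,0]}]'

```text
clock: 32.28
position: [445.2, 324.7, 206.1]
ee_rot: [-0.707, 0.707, 0.0, -0.0]
contact_force: [0.5, -0.5, -0.1]
gripper_width: 59.5
grasp_force: 0.0
```

```bash
python3 st.py 0 0 -140; python3 - <<'E'
from fit import *
p=cmdcam(imaging.get_image('wrist'));c=imaging.get_image('scene')
for k in(p,c):
  for q in 'roller_mid roller_grip roller_barrel bangle1_c bangle5_c'.split():
    print(q,[(np.round(x['pixel'],1),round(x['score'],2),atz(k,x['pixel'],85)) for x in models.tip_of(k,q)[:1]])
h=cv2.cvtColor(p['frame'],cv2.COLOR_RGB2HSV);o=cv2.inRange(h,(4,190,90),(17,255,255));k=max(cv2.findContours(o,0,1)[0],key=cv2.contourArea);x,y,w,hh=cv2.boundingRect(k);print('orange',x,y,w,hh)
print('stack top edge y',atz(p,(280,y),117),atz(p,(280,y+hh),117))
rr=cv2.inRange(h,(165,100,20),(180,255,255));a=np.argwhere(rr[:, 240:320]);print('red',a.min(0),a.max(0)) 
E
```

```text
did: cmd [445.5 325.2 205.9] meas [445.2 324.7 206.1] rot err 0.000571598948475071 F [ 0.5 -0.5 -0.1] w 59.5 t 32.275
[445.  324.4 205.3] F tool [ 0.6 -0.2 -0.3] M tool [ 0.1 -0.  -0. ]
[445.  324.4 204.9] F tool [-0.6  0.7  0.6] M tool [ 0.1 -0.   0.1]
orange [392.7 189.2] [383 176] [402 203] 468
roller_mid []
roller_grip [(array([275.5, 208.6]), 0.59, array([449.4, 329.1,  85. ]))]
roller_barrel []
bangle1_c []
bangle5_c []
roller_mid [(array([392.5, 188.8]), 0.83, array([441.9, 252. ,  85. ]))]
roller_grip [(array([420. , 193.8]), 0.62, array([451.8, 323.6,  85. ]))]
roller_barrel [(array([391.6, 188.6]), 0.97, array([441.3, 249.6,  85. ]))]
bangle1_c [(array([396.9, 191.5]), 0.45, array([452.5, 263.7,  85. ]))]
bangle5_c [(array([384.4, 188.5]), 0.54, array([444.5, 230.6,  85. ]))]
orange 239 90 86 60
stack top edge y [445.3 230.  117. ] [445.3 272.6 117. ]
red [59  6] [358  73]
```

```bash
python3 -c "
from bench import job;print(job.job_done())"
```

```text
the job is handed in; nothing more can be done
None
```

The roller with all five orange bangles on its velvet barrel lies level in both stand notches, released and handed in at about 33 s; the numeric checks after release agree, but I had no picture views left to confirm it by eye.

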